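Match two keyed belt wheels to their drive shafts

ROBOT

A 6-joint arm with a two-finger parallel gripper is mounted at the origin on the work surface. World frame = base frame: x ahead of the robot, y to its left, z up, the work surface at z = 0. Lengths are in m, angles in rad, forces in N, time in s.
With the tool pointing down it reaches from about 0.225 to 0.725 m from the base axis. Payload 3.1 kg.
Tool frame: the origin (TCP) lies on the centre line of the jaws, within the pads' length; the fingertips stand 22 mm ahead of it and the grasp point (between the pads) lies 3 mm ahead of it; y points along the fingers, z is the direction in which the jaws open and shut, and the axes are right-handed (so a half turn about y gives the same grasp; the last joint's range is limited). The gripper opens to 85 mm and grips with 20 to 120 N. Pads are 22 mm wide; open, the fingers measure 114 mm over their backs; the gripper's body (76 mm by 85 mm) begins 54 mm behind the grasp point. The pads swing forward as they close: fully open they stand 13 mm farther back than shut.
Start: joints at [1.188, 0.048, 0.099, 1.622, 0, 1.443], TCP at [0.132, 0.508, 0.253] pointing down, gripper open.
Joint ranges: [-2.91, 2.91], [-0.99, 1.94], [-1.21, 1.42], [-2.12, 2.29], [-1.49, 1.47], [-3.14, 3.14]. Speed limits (rad/s): [2.79, 2.79, 3.14, 3.14, 3.14, 3.14].

INTERFACE

Orientations are given as a unit quaternion [w, x, y, z].
In Python, from bench import read_state, camera, get_calibration, finish_job gives the robot as it stands.
- The arm moves only by the tool play_rows, never from a script. Its arguments are lists of equal length, an entry for each row: "delta_pos": the shift along the tool's x, y, z in cm, a list of three; "delta_rot": the turn, a rotation vector about the tool's x, y, z in degrees, a list of three; "gripper": the opening, from 0 (shut) to 1 (fully open). In form: {"delta_pos": [[tx, ty, tz], ...], "delta_rot": [[rx, ry, rz], ...], "gripper": [gripper, ...]}. A call has 1 to 20 rows; each row is the pose to reach, as a shift and turn from the pose measured when the call began, along the tool's axes at that moment; what a row does not reach only later rows make up. A row lasts 1/12 s, in which the tool goes at most 41.7 mm and 7.16 degrees, less where a joint would pass 70% of its speed; a pose out of reach is approached as far as the arm can. A call with a gripper value outside its range is refused whole. The fingers move at their own pace and stop on an object; "squeeze" is the grip in N (left out, the last holds). Time passes only in rows, so rows that repeat a pose let the fingers close. It gives the time, the measured TCP pose, the force and the opening at its end, in the units of the state.
- read_state(): the state, without advancing time (a new reading comes with each control period).
- camera(name): name is "side" or "top"; returns (picture, depth): 400x640x3 uint8, red, green, blue; 400x640 float32, m along the optical axis (not along the pixel's ray), 0 where there is no reading.
- get_calibration(name): a dict with "fovy" (degrees; the focal length in pixels is half the picture's height over the tangent of half this angle, whatever the lens; pixels are square), "cx", "cy" (the principal point, pixels), "R" (3x3) and "t" (3): a world point X has camera coordinates R X + t. Camera axes: x right, y down, z forward; pixel columns grow to the right and rows downward; lengths in m; the calibration is good to about 2 mm. A picture is of the moment at which its call begins. get_calibration takes no time and is no camera call.
- finish_job(): hands the job in, once; it reports no verdict.
The state is a dict: "time_s": time; "joint_positions": joint angles; "qd": joint speeds; "joint_torque": joint torques, N m; "ee_pos": TCP position; "ee_rot": TCP orientation; "force": force on the tool from outside, world axes, zero at the start; "torque": the same for the moment, N m; "width": opening from 0.0 (shut) to 1.0 (fully open).
Only numpy, scipy, OpenCV 4.12 (cv2) and the standard library are available. Lean on these libraries where they do the work, as an engineer would, in place of code of your own. Each camera call takes 0.05 s, during which the arm holds its last target.

TASK

Fit the two white belt wheels, one standing in the blue stand and one lying on the bench, to the two drive units, hub up: their keyways differ, so try them to find which wheel belongs on which shaft, turning each until it drops over the keys. Leave both wheels fully home on their seats and let go of them, and do not disturb the loose rings, tools and jar on the bench.

Things in the scene. Friction and masses are not known exactly. Their poses are not given: they have to be found in the camera images.
- wheel_a: White nylon belt wheel, disc 110 mm diameter, 18 mm thick, 0.22 kg. Origin: centre of its flat underside; z: along its axis to the hub side. Bore 24 mm with three keyways at 0 (x axis, red mark), 60 and 180 degrees, counter-clockwise seen from the hub. Starts on edge in the stand, hub away from the robot within 25 degrees, x axis down. Goes on a shaft hub up.
- wheel_a_hub (a point): Centre of the hub's top, 46 mm from the underside. The hub is a hexagon on the disc, 48 mm across flats, 28 mm tall; flats face 0, 60, 120.. degrees from the wheel's x axis. Bore and keyways run right through, 46 mm; the keyways are 8 mm wide and reach 19 mm from the axis. A black mark on the hub's top shows each keyway.
- wheel_b: White nylon belt wheel, disc 110 mm diameter, 18 mm thick, 0.22 kg. Origin: centre of its flat underside; z: along its axis to the hub side. Bore 24 mm with three keyways at 0 (x axis, red mark), 120 and 180 degrees, counter-clockwise seen from the hub. Starts lying flat on the bench, hub up, x axis away from the robot within 40 degrees. Goes on a shaft hub up.
- wheel_b_hub (a point): Centre of the hub's top, 46 mm from the underside. The hub is a hexagon on the disc, 48 mm across flats, 28 mm tall; flats face 0, 60, 120.. degrees from the wheel's x axis. Bore and keyways run right through, 46 mm; the keyways are 8 mm wide and reach 19 mm from the axis. A black mark on the hub's top shows each keyway.
- left_drive: The left drive seen from the robot: fixed beige round housing, 92 mm diameter, on a 120 mm square plate. Origin: centre of the underside, under the vertical shaft. One drive's shaft has keys at 0, 60 and 180 degrees, the other's at 0, 120 and 180 (counter-clockwise from above); which is which is not told. The shaft is locked; its 0 key points along +x within 25 degrees, exact angle not told.
- left_seat (a point): Shaft axis at the seat (52 mm flange), 70 mm above the drive's origin, where a wheel's underside rests when home. Shaft: 22 mm diameter, 52 mm tall above the seat, top 8 mm tapering to 12 mm. Three brass keys 5.5 mm wide stand 12 mm tall from the seat, reaching 17.5 mm from the axis. A wheel turned wrongly, or the wrong one, stops on them 12 mm high.
- right_drive: The right drive seen from the robot: fixed beige round housing, 92 mm diameter, on a 120 mm square plate. Origin: centre of the underside, under the vertical shaft. One drive's shaft has keys at 0, 60 and 180 degrees, the other's at 0, 120 and 180 (counter-clockwise from above); which is which is not told. The shaft is locked; its 0 key points along +x within 25 degrees, exact angle not told.
- right_seat (a point): Shaft axis at the seat (52 mm flange), 70 mm above the drive's origin, where a wheel's underside rests when home. Shaft: 22 mm diameter, 52 mm tall above the seat, top 8 mm tapering to 12 mm. Three brass keys 5.5 mm wide stand 12 mm tall from the seat, reaching 17.5 mm from the axis. A wheel turned wrongly, or the wrong one, stops on them 12 mm high.
- stand: Fixed blue stand, 120 by 135 mm, origin at the centre of its underside. One slot 22 mm wide runs along its y axis through the middle, floor 8 mm and walls 26 mm above the bench; it holds wheel_a on edge, the wheel's axis along the stand's x axis. The bench between it and the drives is clear once wheel_b is taken.
- ring_0: Loose white plastic spacer ring, 60 mm diameter, 25 mm tall, origin under its centre. Bystander.
- ring_1: As ring_0.
- ring_2: As ring_0.
- screwdriver: Loose blue screwdriver, 190 mm, lying along its x axis. Bystander.
- wrench: Loose steel wrench, 180 mm, lying along its x axis. Bystander.
- jar: Amber glass jar, 70 mm diameter, 90 mm tall, origin under its centre. Bystander.
Not all that is in view belongs to the job. Leave any brown or purple look-alike of the right_drive alone. Leave any green look-alike of the wheel_b alone.

How it is judged:
By the outcome, as a careful person would: the job done as asked, in the order asked, and still so for the second after the job is handed in, with the robot touching nothing.
It also fails if it takes over 72 s, if anything falls off the work surface, if the arm or the gripper's body presses on something with over 40 N, if the wrist force passes 120 N, or if a joint passes its speed limit or range.

## Working session

There is one attempt and no reset: what is moved stays moved. The work goes in short steps, Python scripts to look and compute and a tool call to move; the robot and the scene stay as the last step left them, time stands still between calls to the robot, and variables do not carry over. Pictures are saved under pics/ and viewed, and the job is handed in when it is done.

Besides the shell and the picture viewer there is one more tool, called as name(argument=value, ...) on one line, values as JSON. play_rows: Moves the arm, as the interface text tells. Its arguments: {"type":"object","properties":{"delta_pos":{"type":"array"},"delta_rot":{"type":"array"},"gripper":{"type":"array"},"squeeze":{"type":"number"}},"required":["delta_pos","delta_rot","gripper"]}

```bash
mkdir -p pics; ls; python3 - <<'E'
from bench import *
import cv2, numpy as np
s=read_state()
for k,v in s.items(): print(k,np.round(v,4))
for n in("side","top"):
    c=get_calibration(n);print(n,c)
    p,d=camera(n);cv2.imwrite(f"pics/{n}0.png",p[:,:,::-1]);np.savez(f"{n}0.npz",p=p,d=d)
E
```

```text
pics
time_s 0.0
joint_positions [ 1.1882  0.0487  0.0975  1.622  -0.      1.443 ]
qd [ 0.0013 -0.0009 -0.0015  0.0007  0.0007  0.0006]
joint_torque [ 1.80000e-03 -3.38780e+01  3.20018e+01  2.02000e-02  1.00000e-04
  0.00000e+00]
ee_pos [0.1321 0.5075 0.2521]
ee_rot [-0.7005  0.7022 -0.0901  0.0896]
force [ 0.0332  0.0614 -0.2128]
torque [ 0.0123  0.0313 -0.0139]
width 1.0004
side {'fovy': 46.46271732734254, 'cx': 317.3661612073873, 'cy': 196.9843702384729, 'R': array([[-0.98281928, -0.18313504,  0.02297413],
       [-0.12752922,  0.58381705, -0.80180668],
       [ 0.13342621, -0.79096094, -0.59714172]]), 't': array([0.54210354, 0.17743237, 1.49330409])}
top {'fovy': 44.229766685429766, 'cx': 326.43999415796407, 'cy': 204.84715095139825, 'R': array([[-2.51091324e-02, -9.99671357e-01, -5.16803132e-03],
       [-9.82564292e-01,  2.56314425e-02, -1.84147879e-01],
       [ 1.84219824e-01,  4.54129556e-04, -9.82884963e-01]]), 't': array([-0.06175431,  0.55381734,  1.35528069])}
```

View pics/side0.png

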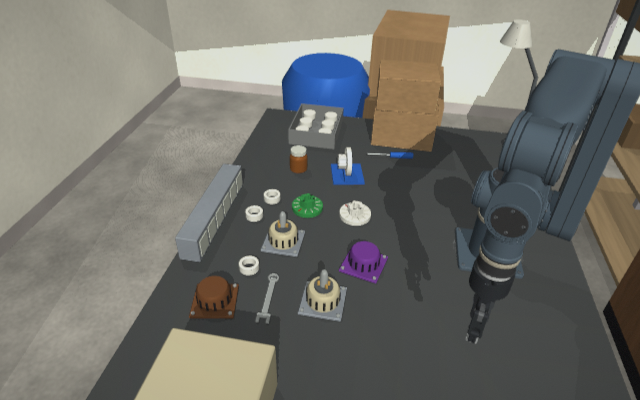

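View pics/top0.png

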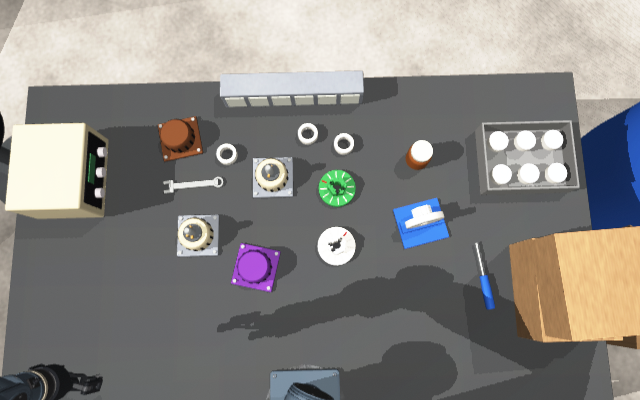

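The top view shows wheel_b at about (337,246), the stand with wheel_a at (422,221), the left drive at (198,235) and the right drive at (271,176). There are purple, brown and green decoys. I'll enlarge these regions.

```bash
cat > h.py <<'E'
from bench import *
import cv2, numpy as np
from scipy.spatial.transform import Rotation as Ro
def f(c): return 200/np.tan(np.radians(c["fovy"]/2))
def proj(n,X):
    c=get_calibration(n);q=np.atleast_2d(X)@c["R"].T+c["t"]
    return q[:,:2]/q[:,2:]*f(c)+[c["cx"],c["cy"]]
def world(n,u,v,d):
    c=get_calibration(n);u,v,d=map(np.asarray,(u,v,d))
    q=np.stack([(u-c["cx"])/f(c)*d,(v-c["cy"])/f(c)*d,d],-1)
    return (q-c["t"])@c["R"]
def onplane(n,u,v,z):
    c=get_calibration(n);r=np.array([(u-c["cx"])/f(c),(v-c["cy"])/f(c),1.])@c["R"];o=-c["R"].T@c["t"]
    return o+r*(z-o[2])/r[2]
def cloud(n,d):
    v,u=np.mgrid[0:400,0:640];return world(n,u,v,d)
def crop(p,u0,u1,v0,v1,k,fn):
    cv2.imwrite(fn,cv2.resize(p[v0:v1,u0:u1,::-1],None,fx=k,fy=k,interpolation=cv2.INTER_CUBIC))
E
python3 - <<'E'
from h import *
t=np.load("top0.npz");s=np.load("side0.npz")
p=t["p"];sp=s["p"]
crop(p,170,300,150,260,6,"pics/drives_t.png")
crop(p,305,455,190,275,5,"pics/wheels_t.png")
crop(sp,240,390,190,330,5,"pics/drives_s.png")
crop(sp,325,425,140,230,6,"pics/wheels_s.png")
E
```

```text
(no output)
```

View pics/drives_t.png

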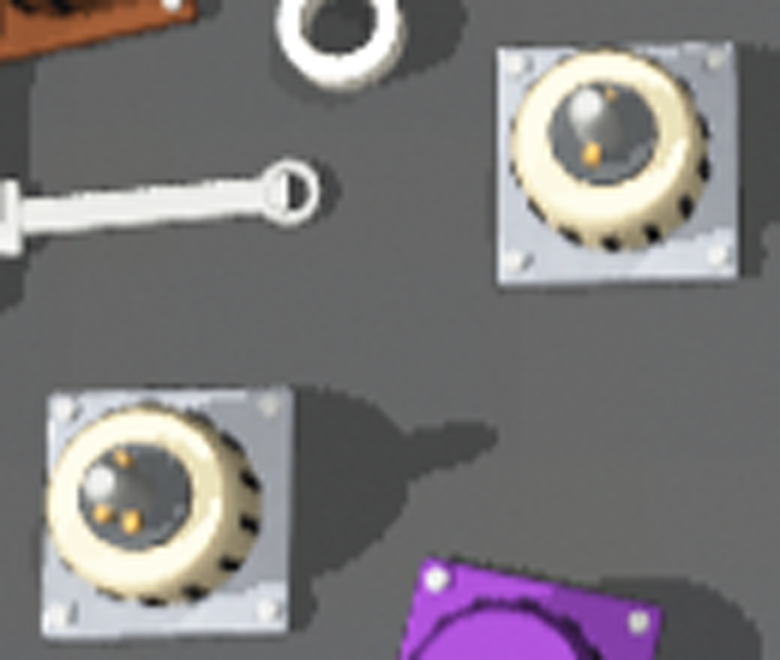

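View pics/wheels_t.png

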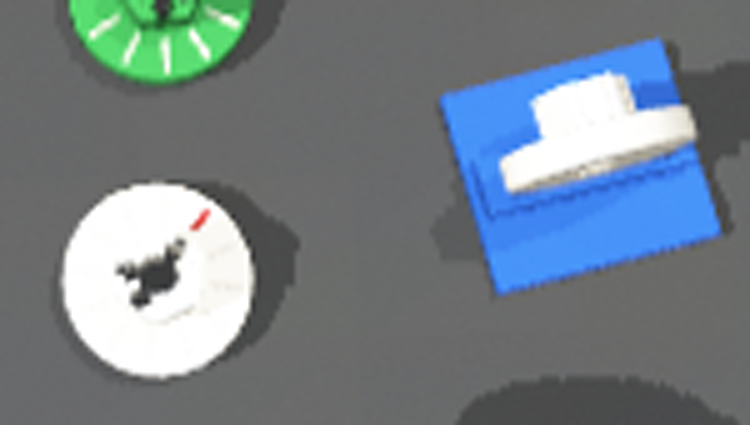

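View pics/drives_s.png

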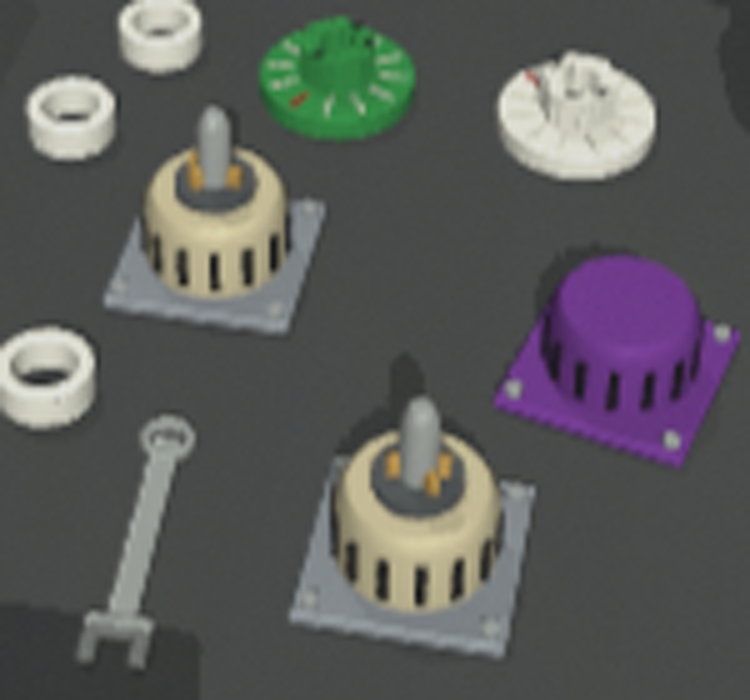

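View pics/wheels_s.png

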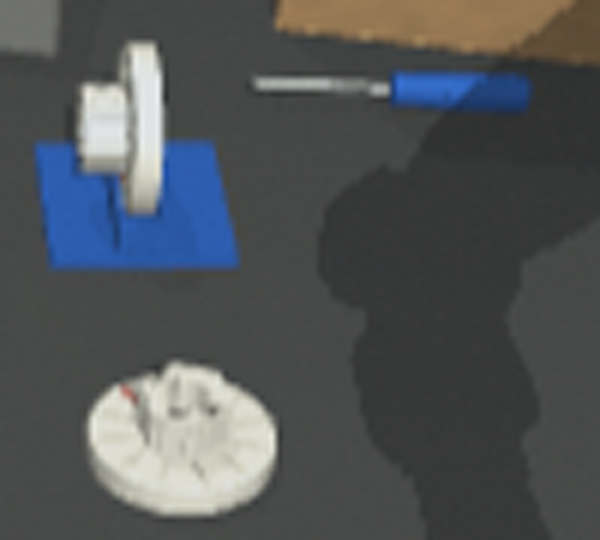

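```bash
python3 - <<'E'
from h import *
t=np.load("top0.npz");s=np.load("side0.npz")
for n,a in(("top",t),("side",s)):
    P=cloud(n,a["d"]);c=a["p"].astype(float)
    np.save(n+"_P.npy",P)
    # plates boxes by rough centre: housing top z ~?
    for nm,uv in {"top":dict(L=(198,235),R=(271,176),B=(337,246),S=(422,221),G=(337,188),Pu=(256,267)),"side":dict(L=(322,290),R=(284,235),B=(356,213),S=(347,165))}[n].items():
        u,v=uv;w=P[v-28:v+28,u-28:u+28].reshape(-1,3)
        z=w[:,2];h=np.histogram(z,bins=np.arange(0,.17,.005))[0]
        print(n,nm,P[v,u].round(4),h)
E
```

```text
top L [0.4732 0.2865 0.0628] [533 407 243  32  20  17  11  23  21  37  71 207 242 126  58  15   8   5
   5   2   9   4  14  21  15   0   0   0   0   0   0   0   0]
top R [0.6375 0.0806 0.0653] [596 425 234  42  10  17  10  15  20  29  75 177 228 138  54  10   7   4
   4   2   5   2  13  16  20   0   0   0   0   0   0   0   0]
top B [ 0.4382 -0.1035  0.0051] [789  78 197 506 159  12   4  15  75  74   4   0   0   0   0   0   0   0
   0   0   0   0   0   0   0   0   0   0   0   0   0   0   0]
top S [ 0.4892 -0.3337  0.1132] [725 726 263  28  74  73  15   4  10   8   5  11  14  23  26  32  58  68
  34  28  28  51  67  42   2   0   0   0   0   0   0   0   0]
top G [ 6.119e-01 -1.087e-01  1.000e-04] [831  84 169 479 158  19  12  16  84  64  10   0   0   0   0   0   0   0
   0   0   0   0   0   0   0   0   0   0   0   0   0   0   0]
top Pu [0.38   0.1239 0.0606] [566 461 285  35   8   4  10   5  18  34  81 282 417  51   1   0   0   0
   0   0   0   0   0   0   0   0   0   0   0   0   0   0   0]
side L [0.4794 0.3284 0.0718] [982 276 450  74  39  43  43  39  45  56  65  94 238  98  94  21  25  11
  13   7  12  13  14  19  15   2   0   0   0   0   0   0   0]
side R [0.6352 0.1232 0.0631] [1183  276  295  120  114   70   39   32   36   39   54   71  146   73
   74   17   19    7   11    7   11    6   10   13   10    5    0    0
    0    0    0    0    0]
side B [ 0.4314 -0.0672  0.0359] [1760  244   38  179  158   20   18   24   45   64    9    0    0    0
    0    0    0    0    0    0    0    0    0    0    0    0    0    0
    0    0    0    0    0]
side S [ 0.4955 -0.2971  0.0759] [1382  524  243   39   39   60   42   20   29   30   23   18   14   25
   15   24   16   37   16   14    8   11   19   20    4    0    0    0
    0    0    0    0    0]
```

```bash
python3 - <<'E'
from h import *
from scipy.optimize import least_squares
T=np.load("top_P.npy").reshape(-1,3);S=np.load("side_P.npy").reshape(-1,3)
def fit(P,c0,r,zl,zh,band,R=None):
    m=(P[:,2]>zl)&(P[:,2]<zh);Q=P[m,:2];c=np.array(c0)
    for i in range(6):
        k=abs(np.hypot(*(Q-c).T)-r)<band
        c=least_squares(lambda c:np.hypot(*(Q[k]-c).T)-r,c,loss="soft_l1",f_scale=.002).x
    return c.round(4),k.sum()
for nm,c0 in dict(L=(.48,.29),R=(.637,.085)).items():
    for n,P in(("top",T),("side",S)):
        print(nm,n,"shaft",fit(P,c0,.011,.09,.112,.012),"house",fit(P,c0,.046,.02,.055,.012),
         "toprange", np.ptp(P[(np.hypot(*(P[:,:2]-c0).T)<.012)&(P[:,2]>.08)][:,2]))
    print("plate",)
# bolts
for nm,pts in dict(L=[(65,408),(268,405),(58,616),(268,610)],R=[(515,64),(716,58),(517,260),(717,255)]).items():
    w=np.array([onplane("top",170+a/6-.4,150+b/6-.4,.012) for a,b in pts]);print(nm,w.mean(0).round(4),w[:,:2].round(4).tolist())
for nm,pts in dict(R=[(309,207),(118,285),(275,310)],L=[(516,491),(308,598),(490,627)]).items():
    print("side",nm,np.array([onplane("side",240+a/5-.4,190+b/5-.4,.012) for a,b in pts]).round(4).tolist())
# wheel b circle
for n,P in(("top",T),("side",S)):
    print("B",n,fit(P,(.445,-.1),.055,.006,.0165,.01))
    m=(np.hypot(*(P[:,:2]-[.445,-.103]).T)<.03)&(P[:,2]>.035);print(P[m].mean(0),np.median(P[m,2]))
E
```

```text
L top shaft (array([0.4793, 0.2846]), np.int64(23)) house (array([0.4821, 0.3027]), np.int64(197)) toprange 0.042890392319824694
L side shaft (array([0.4778, 0.323 ]), np.int64(50)) house (array([0.4798, 0.3051]), np.int64(330)) toprange 0.004336381004438533
plate
R top shaft (array([0.6346, 0.0749]), np.int64(17)) house (array([0.6515, 0.0834]), np.int64(171)) toprange 0.04260790589996659
R side shaft (array([0.6487, 0.0848]), np.int64(39)) house (array([0.6485, 0.0858]), np.int64(265)) toprange 0.04749216665921445
plate
L [0.4816 0.3027 0.012 ] [[0.5326, 0.3526], [0.5315, 0.2535], [0.4311, 0.353], [0.4314, 0.2518]]
R [0.6507 0.0828 0.012 ] [[0.7006, 0.1331], [0.7011, 0.0328], [0.6007, 0.132], [0.6006, 0.0334]]
side R [[0.5988, 0.0357, 0.012], [0.7011, 0.1344, 0.012], [0.599, 0.1362, 0.012]]
side L [[0.4299, 0.2546, 0.012], [0.5308, 0.355, 0.012], [0.43, 0.3545, 0.012]]
B top (array([ 0.4412, -0.1001]), np.int64(163))
[ 0.44043772 -0.10201762  0.04446629] 0.04462122470969078
B side (array([ 0.4372, -0.0992]), np.int64(78))
[ 0.44105126 -0.09893901  0.04489067] 0.04583779455529577
```

```bash
python3 - <<'E'
from h import *
from scipy.optimize import least_squares
T=np.load("top_P.npy").reshape(-1,3);S=np.load("side_P.npy").reshape(-1,3)
for nm,c0 in dict(L=(.481,.304),R=(.650,.084)).items():
  for n,P in(("top",T),("side",S)):
    m=(np.hypot(*(P[:,:2]-c0).T)<.02)&(P[:,2]>.09)&(P[:,2]<.113);Q=P[m,:2]
    c=least_squares(lambda c:np.hypot(*(Q-c).T)-.011,c0,loss="soft_l1",f_scale=.002).x
    m=(np.hypot(*(P[:,:2]-c0).T)<.02)&(P[:,2]>.1185)
    print(nm,n,c.round(4),len(Q),"tip",P[m].mean(0).round(4),P[m,2].max(),m.sum())
# annotated overlays: predicted keys for yaw guesses, project geometry
sd=np.load("side0.npz")["p"];tp=np.load("top0.npz")["p"]
crop(tp,183,213,218,250,20,"pics/Lt.png");crop(tp,255,290,158,192,18,"pics/Rt.png")
crop(sd,300,345,262,305,15,"pics/Ls.png");crop(sd,262,307,205,250,15,"pics/Rs.png")
E
```

```text
L top [0.4825 0.3031] 29 tip [0.4808 0.3008 0.1212] 0.12499054918697025 23
L side [0.4798 0.3046] 51 tip [0.4789 0.3066 0.1222] 0.12636084889584512 23
R top [0.6522 0.0831] 21 tip [0.6504 0.0825 0.1209] 0.1238983620230925 27
R side [0.6486 0.0849] 41 tip [0.6482 0.0901 0.1231] 0.12834756605999265 19
```

View pics/Rs.png

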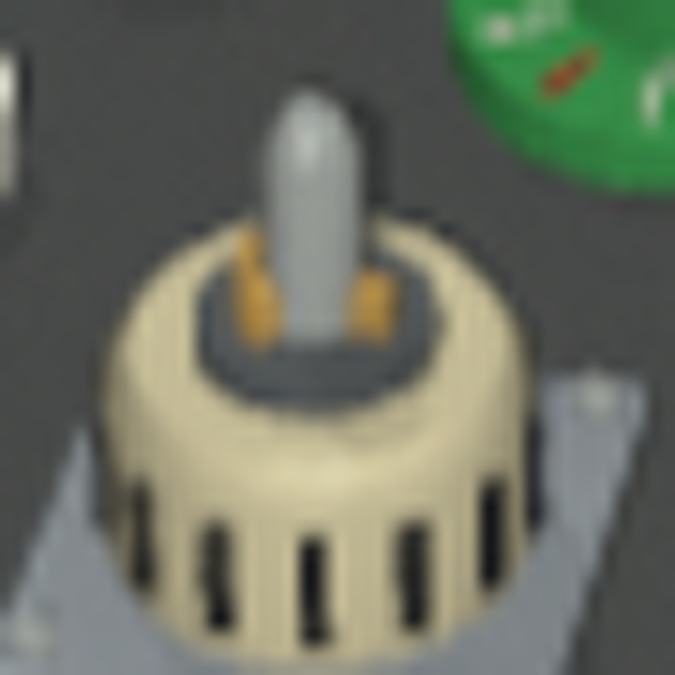

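View pics/Rt.png

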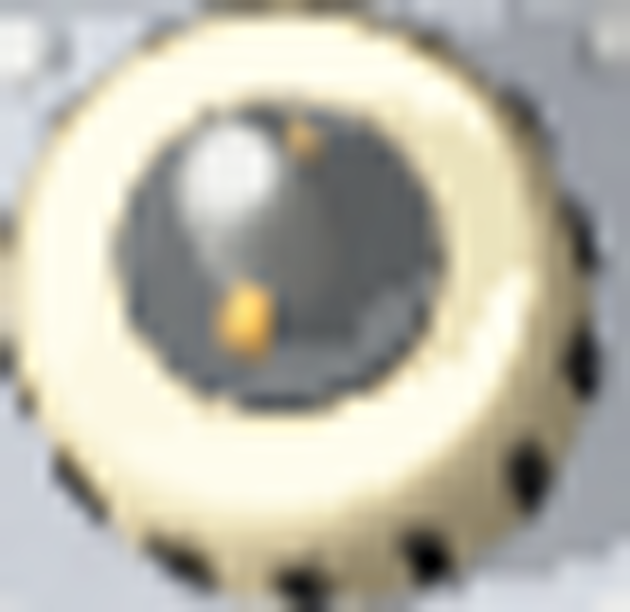

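View pics/Lt.png

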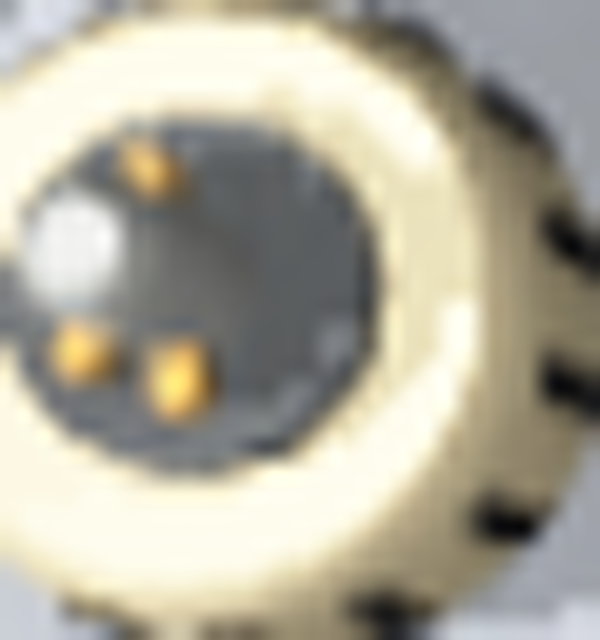

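View pics/Ls.png

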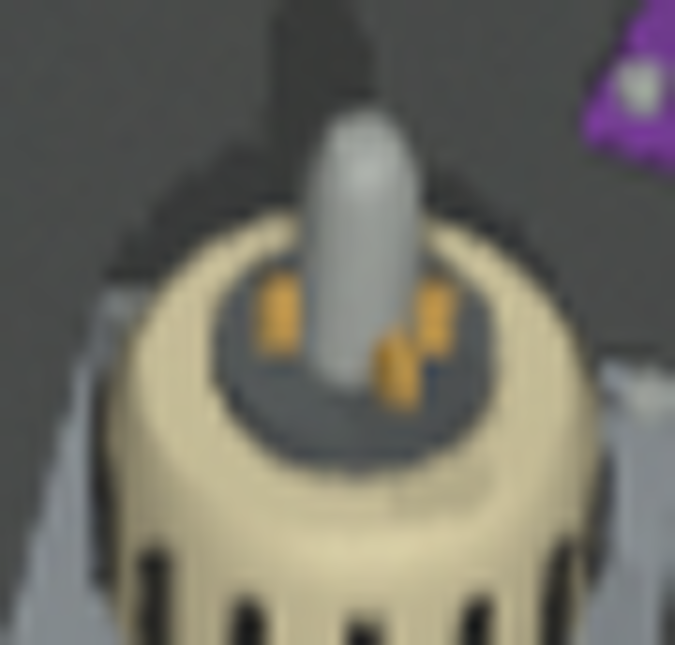

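```bash
cat > keys.py <<'E'
from h import *
from scipy.ndimage import gaussian_filter
def render(n,cx,cy,yaw,angs,k=4):
    c=get_calibration(n);o=-c["R"].T@c["t"]
    pts=[]
    for a in angs:
        r,w,z=np.meshgrid(np.linspace(.011,.0175,14),np.linspace(-.00275,.00275,12),np.linspace(.07,.082,20),indexing="ij")
        t=np.radians(a+yaw);X=np.stack([cx+r*np.cos(t)-w*np.sin(t),cy+r*np.sin(t)+w*np.cos(t),z],-1).reshape(-1,3);pts.append(X)
    P=np.concatenate(pts)
    # occlusion by shaft: sample ray towards camera
    d=o-P;d/=np.linalg.norm(d,axis=1)[:,None]
    occ=np.zeros(len(P),bool)
    for s in np.linspace(.002,.07,35):
        q=P+d*s;occ|=(np.hypot(q[:,0]-cx,q[:,1]-cy)<.0108)&(q[:,2]<.116)
    uv=proj(n,P[~occ]);return uv
E
python3 - <<'E'
from keys import *
C=dict(L=(.481,.3035),R=(.650,.0838))
win=dict(top=dict(L=(183,213,218,250),R=(255,290,158,192)),side=dict(L=(300,345,262,305),R=(262,307,205,250)))
for D in "LR":
  for angs in((0,60,180),(0,120,180)):
    best=[]
    for n in("top","side"):
      p=np.load(n+"0.npz")["p"].astype(float);u0,u1,v0,v1=win[n][D];q=p[v0:v1,u0:u1]
      O=np.clip((q[...,0]-q[...,2]-60)/60,0,1)*((q[...,0]/(q[...,1]+1)>1.2))
      rows=[]
      for yaw in range(-28,29,2):
        b=(-1,)
        for dx in np.arange(-.004,.0041,.001):
          for dy in np.arange(-.004,.0041,.001):
            uv=render(n,C[D][0]+dx,C[D][1]+dy,yaw,angs) if 0 else None
            break
          break
        uv=render(n,*C[D],yaw,angs)
        h,_,_=np.histogram2d(uv[:,1]+.5,uv[:,0]+.5,bins=[np.arange(v0*4,v1*4+1)/4,np.arange(u0*4,u1*4+1)/4])
        m=(h>0).astype(float).reshape(v1-v0,4,u1-u0,4).mean((1,3));m=gaussian_filter(m,.5)
        for sy in range(-2,3):
          for sx in range(-2,3):
            mm=np.roll(m,(sy,sx),(0,1));s=(mm*O).sum()/np.sqrt((mm**2).sum()*(O**2).sum())
            if s>b[0]: b=(s,sx,sy)
        rows.append((round(b[0],3),yaw,b[1],b[2]))
      best.append(sorted(rows)[::-1][:4])
    print(D,angs,best)
# wheel b
for z,uvs in((.018,[(200,220)]),(.046,[(180,243),(124,270),(137,299)])):
    for a,b in uvs:
        w=onplane("top",305+a/5-.4,190+b/5-.4,z);print(z,w.round(4),np.degrees(np.arctan2(w[1]+.1000,w[0]-.4405)).round(1))
E
```

```text
L (0, 60, 180) [[(np.float64(0.549), 16, 0, 0), (np.float64(0.549), 14, 0, 0), (np.float64(0.548), 28, -1, 1), (np.float64(0.544), 12, 0, 0)], [(np.float64(0.602), -22, 0, -1), (np.float64(0.602), -26, 0, 0), (np.float64(0.6), -28, 0, 0), (np.float64(0.599), -20, 0, -1)]]
L (0, 120, 180) [[(np.float64(0.526), 14, 0, 0), (np.float64(0.526), 12, 0, 0), (np.float64(0.522), 10, 0, 0), (np.float64(0.519), 16, 0, 0)], [(np.float64(0.783), 12, 0, 0), (np.float64(0.778), 14, 0, 1), (np.float64(0.774), 10, 0, 1), (np.float64(0.773), 16, 0, 0)]]
R (0, 60, 180) [[(np.float64(0.691), -10, 0, 0), (np.float64(0.688), -8, 0, 0), (np.float64(0.685), -2, -1, -1), (np.float64(0.681), -6, 0, 0)], [(np.float64(0.795), -14, 0, 0), (np.float64(0.792), -16, 0, 0), (np.float64(0.79), -18, 0, 0), (np.float64(0.79), -20, 0, 0)]]
R (0, 120, 180) [[(np.float64(0.521), 26, 2, 0), (np.float64(0.519), 28, 2, 0), (np.float64(0.512), 24, 2, 0), (np.float64(0.511), 14, -2, 0)], [(np.float64(0.632), 28, 1, 0), (np.float64(0.631), 26, 1, 0), (np.float64(0.623), 24, 1, 0), (np.float64(0.62), 22, 1, 0)]]
0.018 [ 0.4723 -0.1263  0.018 ] -39.6
0.046 [ 0.4559 -0.1136  0.046 ] -41.4
0.046 [ 0.4414 -0.0815  0.046 ] 87.2
0.046 [ 0.4248 -0.0884  0.046 ] 143.4
```

```bash
python3 - <<'E'
from h import *
p=np.load("top0.npz")["p"];s=np.load("side0.npz")["p"]
crop(p,315,360,223,270,12,"pics/Bt.png");crop(s,335,377,195,230,15,"pics/Bs.png");crop(p,390,455,195,250,11,"pics/At.png")
crop(s,325,370,143,190,12,"pics/As.png")
print(Ro.from_quat(read_state()["ee_rot"],scalar_first=True).as_matrix().round(3))
E
```

```text
[[ 0.968 -0.001  0.252]
 [-0.252 -0.002  0.968]
 [-0.    -1.    -0.002]]
```

View pics/Bt.png

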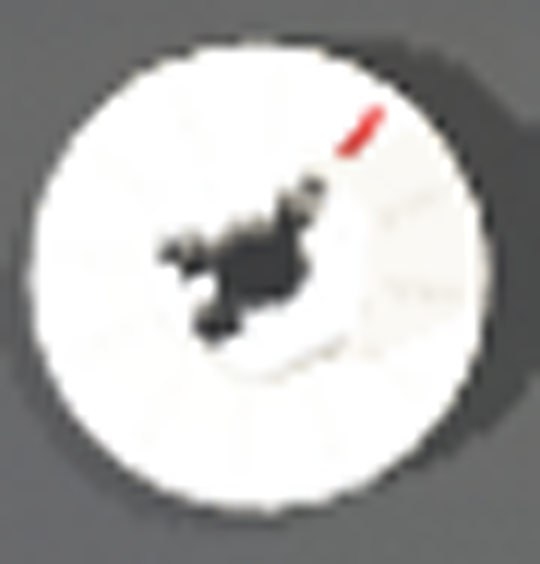

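View pics/At.png

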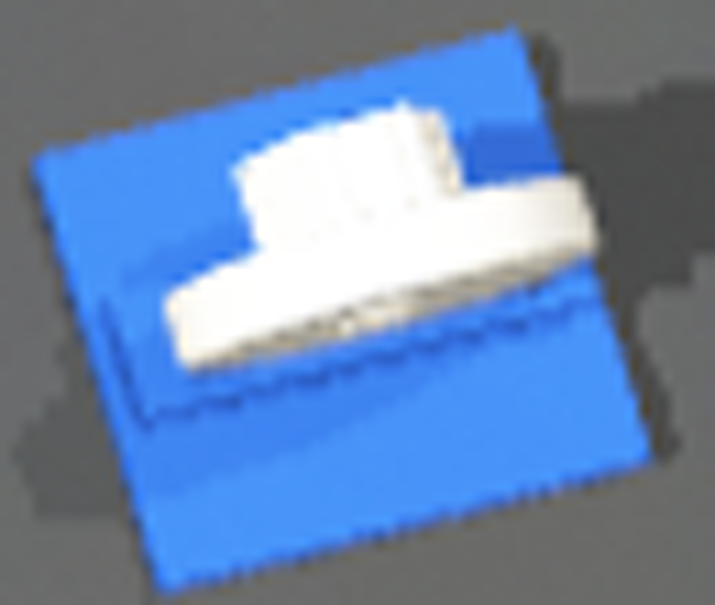

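View pics/As.png

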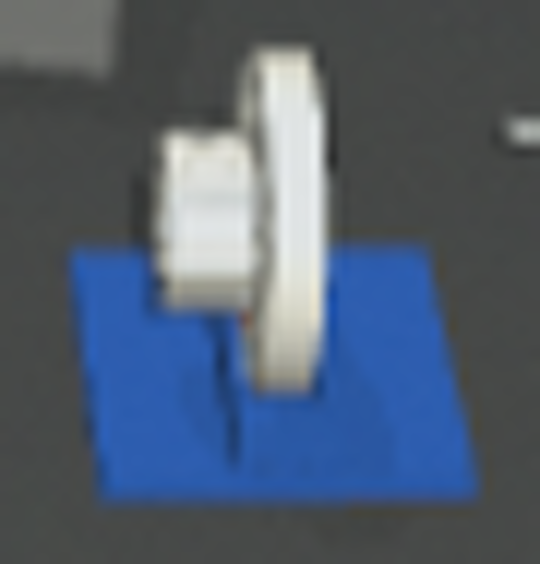

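```bash
cat >> h.py <<'E'
def delta(pos,R):
    s=read_state();R0=Ro.from_quat(s["ee_rot"],scalar_first=True)
    print("from",s["ee_pos"].round(4) if hasattr(s["ee_pos"],"round") else s["ee_pos"],"cm",(R0.inv().apply(np.array(pos)-s["ee_pos"])*100).round(2),"deg",np.degrees((R0.inv()*R).as_rotvec()).round(2))
def down(jaw):
    t=np.radians(jaw);z=np.array([np.cos(t),np.sin(t),0]);y=np.array([0,0,-1.]);x=np.cross(y,z)
    return Ro.from_matrix(np.stack([x,y,z],1))
E
python3 - <<'E'
from h import *
delta((.4405,-.1005,.15),down(81.5))
E
```

```text
from [0.1321 0.5076 0.2522] cm [ 45.17  10.32 -51.05] deg [ 0.12 -6.1  -0.02]
```

play_rows(delta_pos=[[45.2, 4, -51.05], [45.2, 4, -51.05], [45.2, 4, -51.05], [45.2, 4, -51.05], [45.2, 4, -51.05], [45.2, 4, -51.05], [45.2, 4, -51.05], [45.2, 4, -51.05], [45.2, 4, -51.05], [45.2, 4, -51.05], [45.2, 4, -51.05], [45.2, 4, -51.05], [45.2, 4, -51.05], [45.2, 8, -51.05], [45.2, 10.3, -51.05], [45.2, 10.3, -51.05], [45.2, 10.3, -51.05], [45.2, 10.3, -51.05], [45.2, 10.3, -51.05], [45.2, 10.3, -51.05]], delta_rot=[[0, -6.1, 0], [0, -6.1, 0], [0, -6.1, 0], [0, -6.1, 0], [0, -6.1, 0], [0, -6.1, 0], [0, -6.1, 0], [0, -6.1, 0], [0, -6.1, 0], [0, -6.1, 0], [0, -6.1, 0], [0, -6.1, 0], [0, -6.1, 0], [0, -6.1, 0], [0, -6.1, 0], [0, -6.1, 0], [0, -6.1, 0], [0, -6.1, 0], [0, -6.1, 0], [0, -6.1, 0]], gripper=[1, 1, 1, 1, 1, 1, 1, 1, 1, 1, 1, 1, 1, 1, 1, 1, 1, 1, 1, 1])

```text
time_s: 1.77
ee_pos: [0.4402, -0.1002, 0.1499]
ee_rot: [-0.705, 0.706, -0.053, 0.052]
force: [0.7, -0.3, -0.2]
width: 1.002
```

```bash
python3 - <<'E'
from h import *
s=read_state();print(s["time_s"],s["joint_positions"].round(4),s["ee_pos"].round(4),s["force"].round(2))
delta((.4405,-.1005,.044),down(81.5))
p,d=camera("top");crop(p,290,390,190,290,6,"pics/b1.png")
p,d=camera("side");crop(p,300,420,130,240,6,"pics/b1s.png")
E
```

```text
1.7667 [-0.3714 -0.1408 -0.2882  1.4252 -0.0017 -0.2227] [ 0.4402 -0.1002  0.1499] [ 0.74 -0.31 -0.24]
from [ 0.4402 -0.1002  0.1499] cm [ 0.06 10.59 -0.02] deg [ 0.07 -0.02 -0.12]
```

View pics/b1.png

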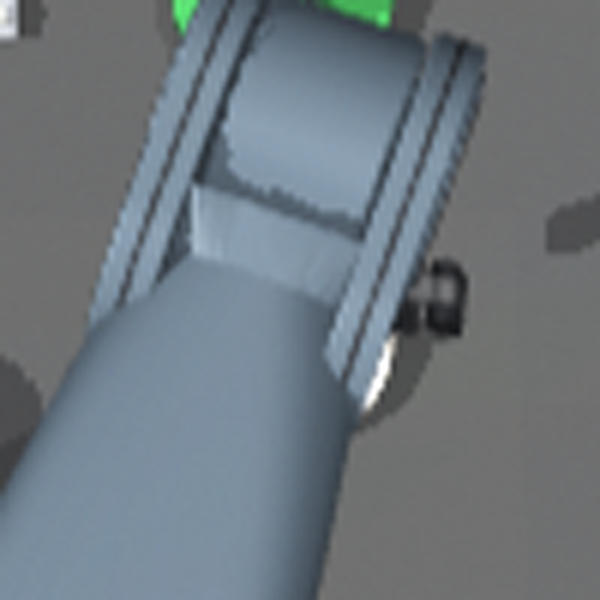

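View pics/b1s.png

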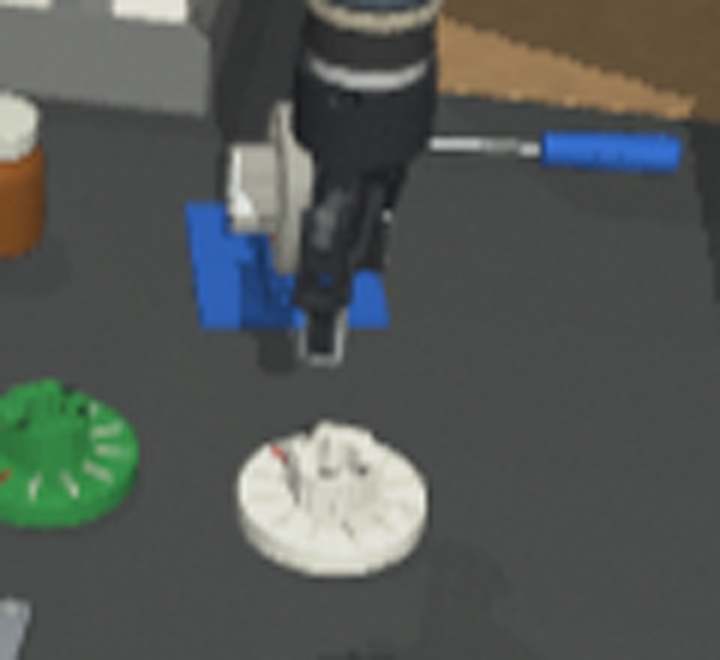

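play_rows(delta_pos=[[0, 4, 0], [0, 8, 0], [0, 10.5, 0], [0, 10.5, 0], [0, 10.5, 0], [0, 10.5, 0], [0, 10.5, 0], [0, 10.5, 0], [0, 10.5, 0], [0, 10.5, 0], [0, 10.5, 0], [0, 10.5, 0], [0, 10.5, 0], [0, 10.5, 0]], delta_rot=[[0, 0, 0], [0, 0, 0], [0, 0, 0], [0, 0, 0], [0, 0, 0], [0, 0, 0], [0, 0, 0], [0, 0, 0], [0, 0, 0], [0, 0, 0], [0, 0, 0], [0, 0, 0], [0, 0, 0], [0, 0, 0]], gripper=[1, 1, 1, 1, 1, 0, 0, 0, 0, 0, 0, 0, 0, 0], squeeze=50)

```text
time_s: 3.03
ee_pos: [0.4433, -0.1004, 0.0491]
ee_rot: [-0.704, 0.706, -0.05, 0.054]
force: [0.0, 1.5, 7.7]
width: 0.545
```

```bash
python3 - <<'E'
from h import *
s=read_state();print(s["time_s"],s["joint_positions"].round(4),s["ee_pos"].round(4),s["force"].round(2),s["width"])
delta((.4405,-.1005,.19),down(81.5))
p,d=camera("side");crop(p,300,420,130,240,6,"pics/b2s.png")
E
```

```text
3.0333 [-3.7010e-01 -8.5300e-02 -4.4230e-01  1.2074e+00 -7.0000e-04 -2.2330e-01] [ 0.4433 -0.1004  0.0491] [0.03 1.51 7.74] 0.5453188836482629
from [ 0.4433 -0.1004  0.0491] cm [ -0.19 -14.09  -0.08] deg [0.12 0.09 0.35]
```

View pics/b2s.png

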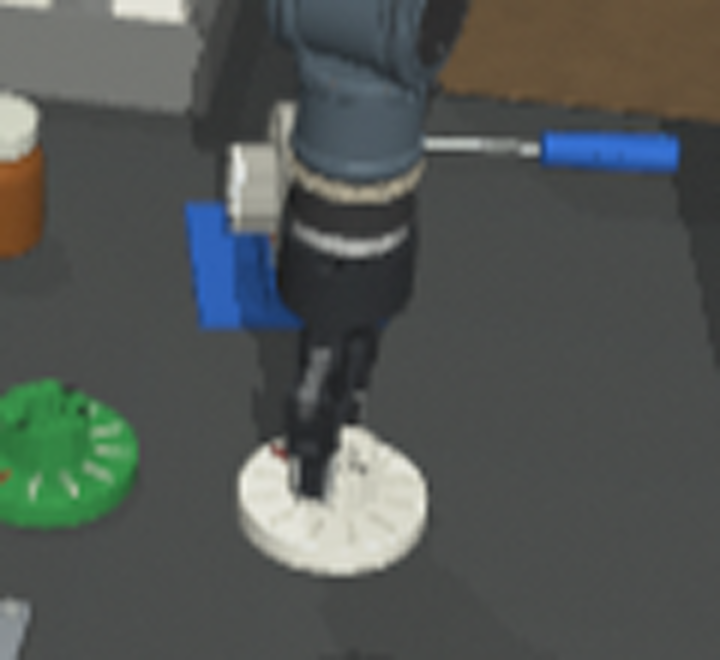

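```bash
python3 - <<'E'
from h import *
delta((.4433,-.1004,.20),down(81.5))
delta((.481,.3035,.20),down(132))
E
```

```text
from [ 0.4433 -0.1004  0.0491] cm [  0.09 -15.09  -0.03] deg [0.12 0.09 0.36]
from [ 0.4433 -0.1004  0.0491] cm [ -2.09 -15.18  40.48] deg [  0.27 -50.41   0.28]
```

play_rows(delta_pos=[[0, -4, 0], [0, -8, 0], [0, -12, 0], [0, -15.1, 0], [0, -15.2, 4], [-1, -15.2, 8], [-1, -15.2, 12], [-1, -15.2, 16], [-2, -15.2, 20], [-2, -15.2, 24], [-2, -15.2, 28], [-2.1, -15.2, 32], [-2.1, -15.2, 36], [-2.1, -15.2, 40.5], [-2.1, -15.2, 40.5], [-2.1, -15.2, 40.5], [-2.1, -15.2, 40.5], [-2.1, -15.2, 40.5], [-2.1, -15.2, 40.5], [-2.1, -15.2, 40.5]], delta_rot=[[0, 0, 0], [0, 0, 0], [0, 0, 0], [0, 0, 0], [0, -5, 0], [0, -10, 0], [0, -16, 0], [0, -22, 0], [0, -28, 0], [0, -34, 0], [0, -40, 0], [0, -45, 0], [0.3, -50.4, 0.3], [0.3, -50.4, 0.3], [0.3, -50.4, 0.3], [0.3, -50.4, 0.3], [0.3, -50.4, 0.3], [0.3, -50.4, 0.3], [0.3, -50.4, 0.3], [0.3, -50.4, 0.3]], gripper=[0, 0, 0, 0, 0, 0, 0, 0, 0, 0, 0, 0, 0, 0, 0, 0, 0, 0, 0, 0])

```text
time_s: 4.75
ee_pos: [0.4811, 0.3024, 0.2006]
ee_rot: [0.661, -0.66, -0.253, 0.253]
force: [-0.2, 0.5, -1.9]
width: 0.548
```

```bash
python3 - <<'E'
from h import *
s=read_state();print(s["time_s"],s["joint_positions"].round(4),s["ee_pos"].round(4),s["force"].round(2),s["width"])
delta((.481,.3035,.2),down(132))
p,d=camera("side");crop(p,260,390,190,320,5,"pics/b3s.png");np.savez("side3.npz",p=p,d=d)
p,d=camera("top");crop(p,140,260,180,290,5,"pics/b3t.png");np.savez("top3.npz",p=p,d=d)
E
```

```text
4.75 [ 4.4290e-01  1.5460e-01  1.0940e-01  1.5255e+00  4.0000e-04 -2.8780e-01] [0.4811 0.3024 0.2006] [-0.21  0.55 -1.89] 0.5475397993904174
from [0.4811 0.3024 0.2006] cm [0.07 0.06 0.09] deg [-0.02 -0.13  0.02]
```

View pics/b3s.png

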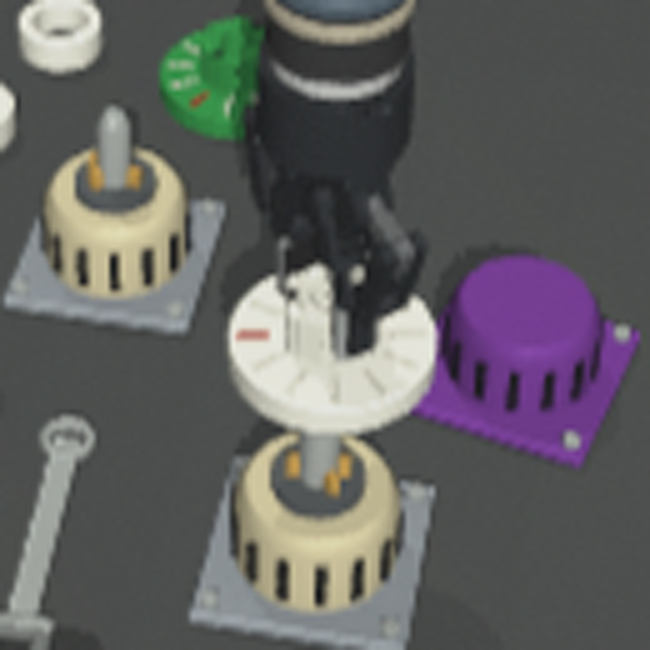

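View pics/b3t.png

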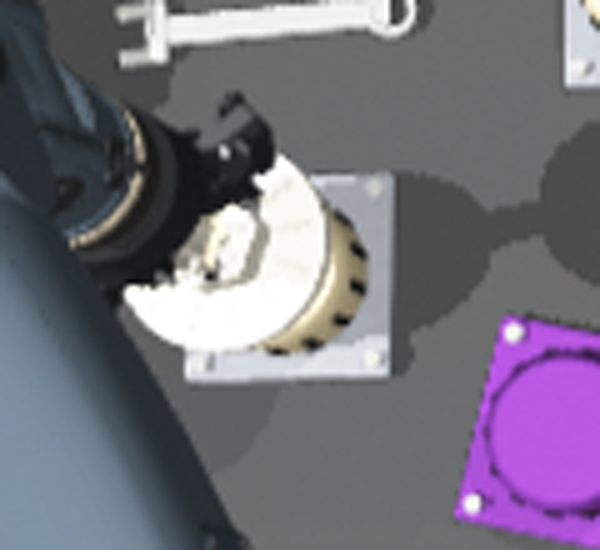

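```bash
python3 - <<'E'
from h import *
from scipy.optimize import least_squares
th=np.linspace(0,2*np.pi,720)
def ext(n,c):
    P=np.concatenate([np.c_[c[0]+.055*np.cos(th),c[1]+.055*np.sin(th),np.full(720,z)] for z in(c[2],c[2]+.018)])
    uv=proj(n,P)
    return uv
def res(c):
    s=ext("side",c);t=ext("top",c)
    return [s[:,0].min()-(260+229/5-.4),s[:,0].max()-(260+438/5-.4),s[:,1].max()-(190+434/5-.4),t[:,0].max()-(140+329/5-.4),t[:,1].max()-(180+352/5-.4)]
r=least_squares(res,[.481,.303,.151],diff_step=1e-4);print(r.x.round(4),np.round(r.fun,2))
rm=onplane("side",260+252/5-.4,190+335/5-.4,r.x[2]+.018);print(rm,np.degrees(np.arctan2(rm[1]-r.x[1],rm[0]-r.x[0])))
# individually
for k in ([0,1,2],[0,1,3,4]):
    q=least_squares(lambda c:np.array(res([c[0],c[1],.1516]))[k],[.481,.303],diff_step=1e-4);print(k,q.x.round(4),q.fun.round(2))
E
```

```text
[0.4767 0.2986 0.1521] [-0.4  -0.11 -0.09  0.04  0.51]
[0.51748707 0.30929135 0.17012116] 14.659300561878405
[0, 1, 2] [0.4761 0.2983] [-0.14  0.14 -0.01]
[0, 1, 3, 4] [0.4768 0.2986] [-0.41 -0.12  0.11  0.52]
```

play_rows(delta_pos=[[0.65, 0, 0.08], [0.65, 0, 0.08], [0.65, 1, 0.08], [0.65, 2, 0.08], [0.65, 3, 0.08], [0.65, 3.5, 0.08], [0.65, 4, 0.08], [0.65, 4.5, 0.08], [0.65, 4.5, 0.08]], delta_rot=[[0, 0, 0], [0, 0, 0], [0, 0, 0], [0, 0, 0], [0, 0, 0], [0, 0, 0], [0, 0, 0], [0, 0, 0], [0, 0, 0]], gripper=[0, 0, 0, 0, 0, 0, 0, 0, 0])

```text
time_s: 5.6
ee_pos: [0.4847, 0.3076, 0.154]
ee_rot: [0.661, -0.66, -0.252, 0.253]
force: [-0.3, 1.1, -3.5]
width: 0.546
```

```bash
python3 - <<'E'
from h import *
s=read_state();print(s["time_s"],s["ee_pos"].round(4),s["force"].round(2),s["torque"].round(2))
p,d=camera("side");crop(p,260,390,190,320,5,"pics/b4s.png")
E
```

```text
5.6 [0.4847 0.3076 0.154 ] [-0.34  1.08 -3.53] [ 0.25  0.06 -0.05]
```

View pics/b4s.png

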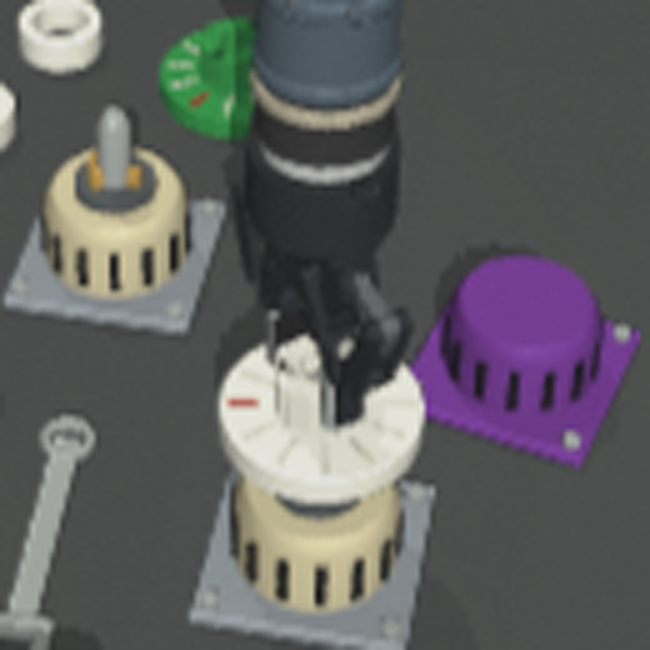

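play_rows(delta_pos=[[0, 0.5, 0], [0, 1.0, 0], [0, 1.4, 0], [0, 1.8, 0], [0, 2.1, 0], [0, 2.3, 0], [0, 2.4, 0], [0, 2.4, 0]], delta_rot=[[0, 0, 0], [0, 0, 0], [0, 0, 0], [0, 0, 0], [0, 0, 0], [0, 0, 0], [0, 0, 0], [0, 0, 0]], gripper=[0, 0, 0, 0, 0, 0, 0, 0])

```text
time_s: 6.32
ee_pos: [0.4846, 0.3077, 0.1303]
ee_rot: [0.661, -0.66, -0.252, 0.253]
force: [-0.5, 2.2, -4.3]
width: 0.544
```

```bash
python3 - <<'E'
from h import *
s=read_state();print(s["time_s"],s["ee_pos"].round(4),s["force"].round(2),s["torque"].round(2))
E
```

```text
6.3167 [0.4846 0.3077 0.1303] [-0.54  2.16 -4.3 ] [ 0.19  0.09 -0.01]
```

play_rows(delta_pos=[[0, 0.2, 0], [0, 0.4, 0], [0, 0.6, 0], [0, 0.8, 0], [0, 1.0, 0], [0, 1.1, 0], [0, 1.1, 0]], delta_rot=[[0, 0, 0], [0, 0, 0], [0, 0, 0], [0, 0, 0], [0, 0, 0], [0, 0, 0], [0, 0, 0]], gripper=[0, 0, 0, 0, 0, 0, 0])

```text
time_s: 6.9
ee_pos: [0.4845, 0.3077, 0.1193]
ee_rot: [0.661, -0.66, -0.252, 0.254]
force: [-0.1, 0.9, -1.7]
width: 0.551
```

```bash
python3 - <<'E'
from h import *
s=read_state();print(s["time_s"],s["ee_pos"].round(4),s["force"].round(2),s["torque"].round(2))
p,d=camera("side");crop(p,260,390,190,320,5,"pics/b5s.png")
E
```

```text
6.9 [0.4845 0.3077 0.1193] [-0.09  0.92 -1.7 ] [0.11 0.11 0.01]
```

View pics/b5s.png

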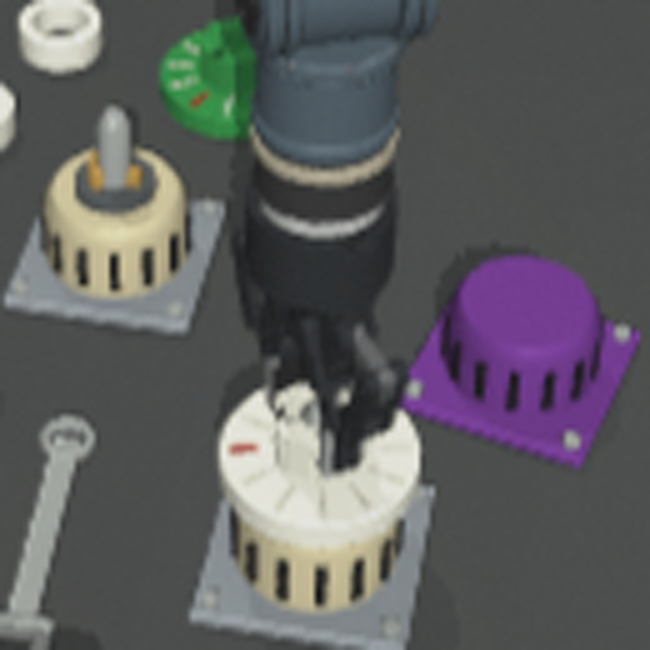

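```bash
python3 - <<'E'
from h import *
th=np.linspace(0,2*np.pi,720)
for c in((.481,.3035),(.479,.3055)):
  for z in(.07,.082):
    P=np.concatenate([np.c_[c[0]+.055*np.cos(th),c[1]+.055*np.sin(th),np.full(720,q)] for q in(z,z+.018)])
    uv=proj("side",P);print(c,z,((uv[:,1].max()+.4-190)*5).round(1),((uv[:,1].min()+.4-190)*5).round(1),((uv[:,0].min()+.4-260)*5).round(1),((uv[:,0].max()+.4-260)*5).round(1))
E
```

```text
(0.481, 0.3035) 0.07 547.7 374.8 216.5 419.2
(0.481, 0.3035) 0.082 532.4 359.5 216.5 420.5
(0.479, 0.3055) 0.07 551.2 377.8 219.3 422.4
(0.479, 0.3055) 0.082 535.8 362.5 219.4 423.7
```

play_rows(delta_pos=[[0, 0.1, 0], [0, 0.2, 0], [0, 0.3, 0], [0, 0.3, 0]], delta_rot=[[0, 0, 0], [0, 0, 0], [0, 0, 0], [0, 0, 0]], gripper=[0, 0, 0, 0])

```text
time_s: 7.28
ee_pos: [0.4845, 0.3077, 0.1192]
ee_rot: [0.661, -0.66, -0.253, 0.253]
force: [-4.7, -1.7, 9.5]
width: 0.55
```

```bash
python3 - <<'E'
from h import *
s=read_state();print(s["time_s"],s["ee_pos"].round(4),s["force"].round(2),s["torque"].round(2))
E
```

```text
7.2833 [0.4845 0.3077 0.1192] [-4.69 -1.68  9.5 ] [-0.41  1.    0.  ]
```

play_rows(delta_pos=[[0, 0, 0], [0, 0, 0], [0, 0, 0], [0, 0, 0], [0, 0, 0], [0, 0, 0], [0, -3, 0], [0, -7, 0], [0, -11, 0], [0, -13, 0], [-2, -15, -4], [-4, -15, -8], [-6, -15, -12], [-8, -15, -14], [-8, -15, -14]], delta_rot=[[0, 0, 0], [0, 0, 0], [0, 0, 0], [0, 0, 0], [0, 0, 0], [0, 0, 0], [0, 0, 0], [0, 0, 0], [0, 0, 0], [0, 0, 0], [0, 0, 0], [0, 0, 0], [0, 0, 0], [0, 0, 0], [0, 0, 0]], gripper=[1, 1, 1, 1, 1, 1, 1, 1, 1, 1, 1, 1, 1, 1, 1])

```text
time_s: 8.53
ee_pos: [0.5196, 0.1435, 0.2692]
ee_rot: [-0.66, 0.662, 0.25, -0.251]
force: [1.0, 0.3, -0.4]
width: 0.999
```

```bash
python3 - <<'E'
from h import *
s=read_state();print(s["time_s"],s["ee_pos"].round(4),s["joint_positions"].round(4),s["force"].round(2))
p,d=camera("side");crop(p,260,390,190,320,5,"pics/b6s.png")
P=cloud("side",d).reshape(-1,3);m=np.hypot(P[:,0]-.481,P[:,1]-.3035)<.055
for z0,z1 in((.08,.1),(.105,.13)):
    k=m&(P[:,2]>z0)&(P[:,2]<z1);print(np.median(P[k,2]),np.percentile(P[k,2],[10,90]))
p,d=camera("top");crop(p,140,260,180,290,5,"pics/b6t.png");np.savez("top6.npz",p=p,d=d)
P=cloud("top",d).reshape(-1,3);m=np.hypot(P[:,0]-.481,P[:,1]-.3035)<.055
for z0,z1 in((.08,.1),(.105,.13)):
    k=m&(P[:,2]>z0)&(P[:,2]<z1);print(np.median(P[k,2]),np.percentile(P[k,2],[10,90]))
E
```

```text
8.5333 [0.5196 0.1435 0.2692] [ 0.1469  0.0907  0.176   1.6568 -0.0035 -0.5768] [ 1.04  0.32 -0.44]
0.08943401611966123 [0.08662641 0.09249375]
0.11604756468220806 [0.1094073  0.11975502]
  return _methods._mean(a, axis=axis, dtype=dtype,
  ret = ret.dtype.type(ret / rcount)
Traceback (most recent call last):
IndexError: index -1 is out of bounds for axis 0 with size 0
```

View pics/b6s.png

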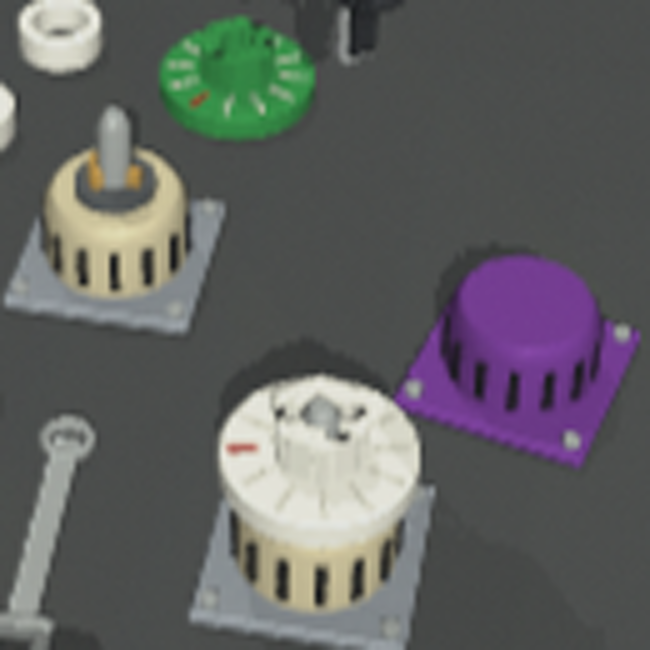

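View pics/b6t.png

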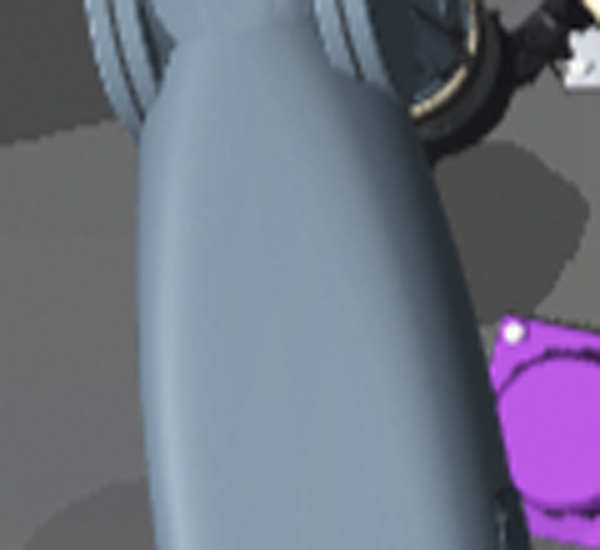

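```bash
cat > kin.py <<'E'
import numpy as np
from scipy.optimize import least_squares
D=[([1.1882,.0487,.0975,1.622],[.1321,.5075,.2521]),([-.3714,-.1408,-.2882,1.4252],[.4402,-.1002,.1499]),([-.3701,-.0853,-.4423,1.2074],[.4433,-.1004,.0491]),([.4429,.1546,.1094,1.5255],[.4811,.3024,.2006]),([.1469,.0907,.176,1.6568],[.5196,.1435,.2692])]
def pl(p,j2,j3):
    q=j2-s*j3
    a,h,A,C=p[:4]
    B=p[4] if len(p)>4 else 0
    return a+A*np.sin(j2)+C*np.cos(q)+B*np.sin(q),h+A*np.cos(j2)-C*np.sin(q)+B*np.cos(q)
if __name__=="__main__":
  for s in(1,-1):
    for n in(4,5):
      def res(p):
        o=[]
        for j,x in D:
            r=np.sqrt(x[0]**2+x[1]**2-.067**2);u,v=pl(p,j[1],j[2]);o+=[u-r,v-x[2]]
        return o
      f=least_squares(res,[.1,.1,.3,.3,0][:n]);print(s,n,f.x.round(4),np.round(np.array(f.fun)*1000,2))
E
python3 kin.py
```

```text
1 4 [ 0.002  -0.1354  0.3629  0.5042] [ 3.14 -0.43  3.32 -0.03 -6.09  0.89 -2.72 -0.2   2.35 -0.23]
1 5 [ 0.0009 -0.1997  0.3951  0.5022  0.0326] [-0.01 -0.05  0.49  0.14 -0.44 -0.03  0.58  0.03 -0.63 -0.1 ]
-1 4 [ 0.6886 -0.2961  0.4935 -0.2048] [-10.11 -25.43 -13.37 -42.54  20.03  43.43   2.59  44.37   0.86 -19.84]
-1 5 [ 0.6883 -0.0637  0.1483 -0.1933  0.1173] [  1.28 -23.43  -3.53 -40.47   0.05  39.02  -9.12  45.95  11.33 -21.07]
```

```bash
python3 - <<'E'
from h import *
for n in("top","side"):
    a=np.load(n+"0.npz");P=cloud(n,a["d"]);p=a["p"].astype(int)
    w=(P[...,2]>.03)&(P[...,2]<.13)&(abs(P[...,0]-.5)<.09)&(abs(P[...,1]+.33)<.09)&(p.min(2)>110)
    Q=P[w]
    # find yaw: histogram sharpness using rim points z>.095
    R=Q[Q[:,2]>.095]
    best=[]
    for y in np.arange(5,28,.5):
        t=np.radians(y);s=R[:,0]*np.cos(t)+R[:,1]*np.sin(t);best.append((np.ptp(np.percentile(s,[3,97])),y))
    y=min(best)[1]
    for y in (y,15.5):
        t=np.radians(y);s=Q@[np.cos(t),np.sin(t),0];l=Q@[-np.sin(t),np.cos(t),0]
        k=Q[:,2]>.095
        print(n,y,min(best)[0],len(R),"s pct",np.percentile(s[k],[2,10,50,90,98]).round(4),"l",np.percentile(l,[1,99]).round(4),"zmax",np.percentile(Q[:,2],[98,100]).round(4), "s all",np.percentile(s,[1,99]).round(4))
# stand corners in top: At.png scale 11 offset 390,195
c=[(520,28),(38,158),(160,592),(652,462)]
w=np.array([onplane("top",390+a/11-.45,195+b/11-.45,.026) for a,b in c]);print(w.round(4),w.mean(0))
e=w[0]-w[3];print(np.degrees(np.arctan2(e[1],e[0])));e=w[1]-w[2];print(np.degrees(np.arctan2(e[1],e[0])));e=w[1]-w[0];print(np.degrees(np.arctan2(-e[0],e[1])))
E
```

```text
top 14.0 0.017221438646242038 218 s pct [0.3927 0.3937 0.4011 0.4089 0.4103] l [-0.509  -0.4069] zmax [0.1187 0.1213] s all [0.3923 0.4379]
top 15.5 0.017221438646242038 218 s pct [0.3801 0.3816 0.389  0.397  0.3985] l [-0.5191 -0.4173] zmax [0.1187 0.1213] s all [0.3791 0.426 ]
side 14.0 0.017722394828853016 74 s pct [0.3915 0.3937 0.4021 0.4088 0.4097] l [-0.4843 -0.3993] zmax [0.1188 0.1245] s all [0.3917 0.4368]
side 15.5 0.017722394828853016 74 s pct [0.3796 0.382  0.3903 0.3972 0.3986] l [-0.4948 -0.4097] zmax [0.1188 0.1245] s all [0.3805 0.425 ]
[[ 0.5714 -0.3982  0.026 ]
 [ 0.5397 -0.2688  0.026 ]
 [ 0.4244 -0.2948  0.026 ]
 [ 0.455  -0.4249  0.026 ]] [ 0.49763768 -0.34665414  0.026     ]
12.941714472809862
12.68296392077494
13.744792741954694
```

```bash
python3 - <<'E'
from h import *
delta((.500,-.347,.20),down(14))
E
```

```text
from [0.5189 0.1483 0.269 ] cm [-34.35   6.85 -35.74] deg [-4.0000e-02  1.1769e+02 -9.0000e-02]
```

play_rows(delta_pos=[[-3, 0, -3], [-6, 0, -6], [-9, 0, -9], [-12, 0, -12], [-15, 0, -15], [-18, 0, -18], [-21, 0, -21], [-24, 0, -24], [-27, 0, -28], [-30, 1, -31], [-32, 2, -34], [-34.3, 3, -35.7], [-34.3, 5, -35.7], [-34.3, 6.8, -35.7], [-34.3, 6.8, -35.7], [-34.3, 6.8, -35.7], [-34.3, 6.8, -35.7], [-34.3, 6.8, -35.7], [-34.3, 6.8, -35.7], [-34.3, 6.8, -35.7]], delta_rot=[[0, 7, 0], [0, 14, 0], [0, 21, 0], [0, 28, 0], [0, 35, 0], [0, 42, 0], [0, 49, 0], [0, 56, 0], [0, 63, 0], [0, 70, 0], [0, 77, 0], [0, 84, 0], [0, 91, 0], [0, 98, 0], [0, 105, 0], [0, 112, 0], [0, 117.7, 0], [0, 117.7, 0], [0, 117.7, 0], [0, 117.7, 0]], gripper=[1, 1, 1, 1, 1, 1, 1, 1, 1, 1, 1, 1, 1, 1, 1, 1, 1, 1, 1, 1])

```text
time_s: 10.3
ee_pos: [0.5008, -0.3455, 0.2004]
ee_rot: [0.558, -0.558, 0.435, -0.434]
force: [-0.2, -0.4, 0.5]
width: 1.0
```

```bash
python3 - <<'E'
from h import *
s=read_state();print(s["time_s"],s["ee_pos"].round(4),s["joint_positions"].round(4),s["force"].round(2))
delta((.500,-.347,.128),down(14))
p,d=camera("side");crop(p,290,420,90,200,6,"pics/a1s.png")
p,d=camera("top");crop(p,370,480,180,270,7,"pics/a1t.png");crop(p,150,300,150,280,5,"pics/a1d.png")
E
```

```text
10.3 [ 0.5008 -0.3455  0.2004] [-7.1420e-01  2.6320e-01  2.3500e-01  1.5442e+00  3.0000e-04  6.0870e-01] [-0.19 -0.37  0.48]
from [ 0.5008 -0.3455  0.2004] cm [ 0.13  7.24 -0.11] deg [ 0.04  0.2  -0.08]
```

View pics/a1s.png

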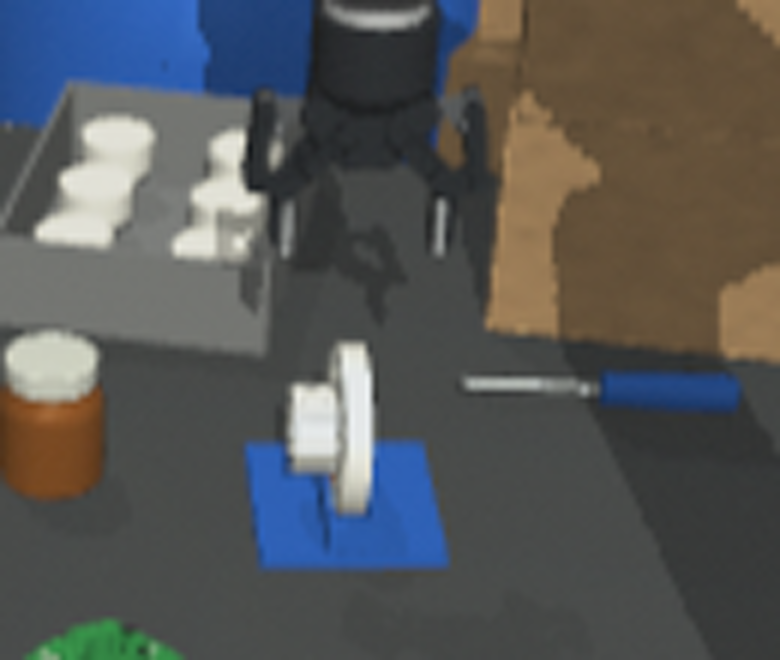

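View pics/a1d.png

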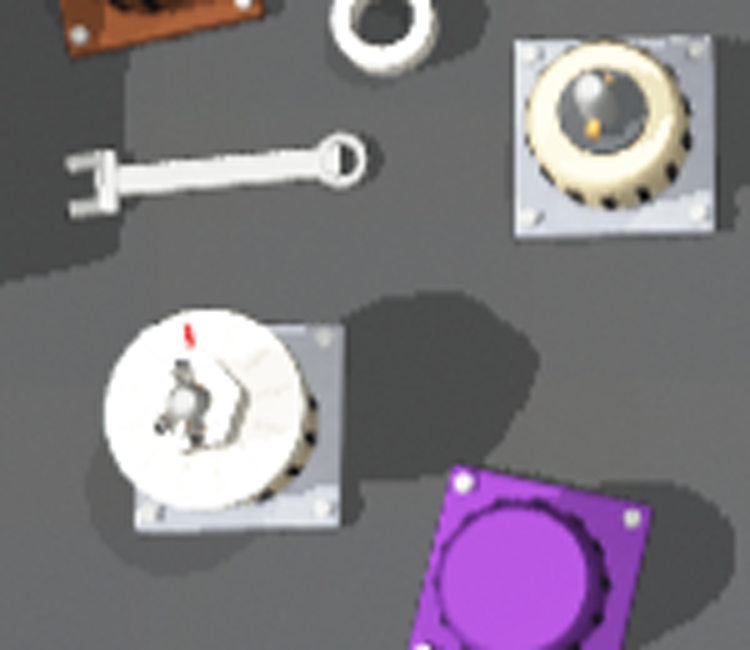

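View pics/a1t.png

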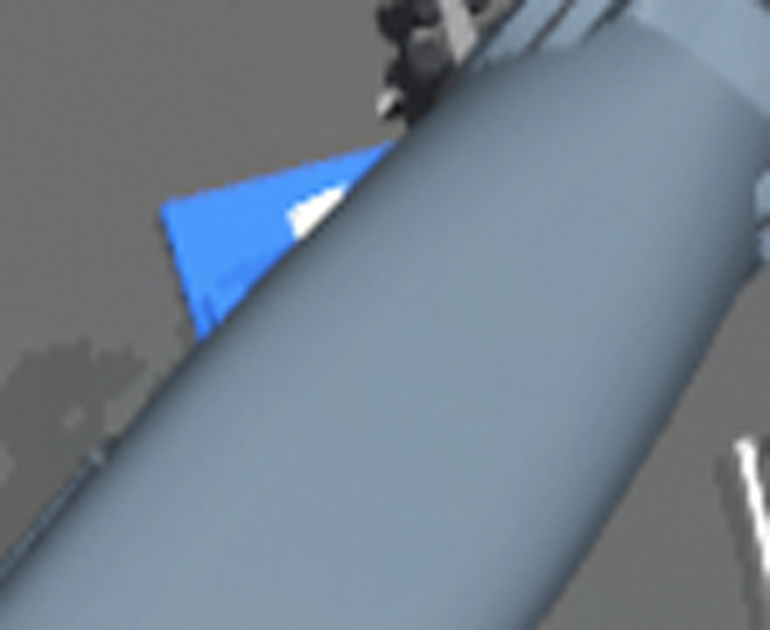

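play_rows(delta_pos=[[0.1, 2, -0.1], [0.1, 5, -0.1], [0.1, 7.2, -0.1], [0.1, 7.2, -0.1], [0.1, 7.2, -0.1], [0.1, 7.2, -0.1], [0.1, 7.2, -0.1], [0.1, 7.2, -0.1], [0.1, 7.2, -0.1], [0.1, 7.2, -0.1], [0.1, 7.2, -0.1], [0.1, 7.2, -0.1], [0.1, 7.2, -0.1], [0.1, 7.2, -0.1], [0.1, 7.2, -0.1]], delta_rot=[[0, 0.2, 0], [0, 0.2, 0], [0, 0.2, 0], [0, 0.2, 0], [0, 0.2, 0], [0, 0.2, 0], [0, 0.2, 0], [0, 0.2, 0], [0, 0.2, 0], [0, 0.2, 0], [0, 0.2, 0], [0, 0.2, 0], [0, 0.2, 0], [0, 0.2, 0], [0, 0.2, 0]], gripper=[1, 1, 1, 1, 1, 0, 0, 0, 0, 0, 0, 0, 0, 0, 0], squeeze=70)

```text
time_s: 11.65
ee_pos: [0.5003, -0.3476, 0.1298]
ee_rot: [-0.557, 0.557, -0.435, 0.436]
force: [-0.5, -0.0, 5.3]
width: 0.184
```

```bash
python3 - <<'E'
from h import *
s=read_state();print(s["time_s"],s["ee_pos"].round(4),s["joint_positions"].round(4),s["force"].round(2),s["width"])
p,d=camera("side");crop(p,290,420,90,200,6,"pics/a2s.png")
E
```

```text
11.65 [ 0.5003 -0.3476  0.1298] [-0.7172  0.2722  0.1056  1.4032 -0.      0.6106] [-0.54 -0.01  5.29] 0.18394888842455862
```

View pics/a2s.png

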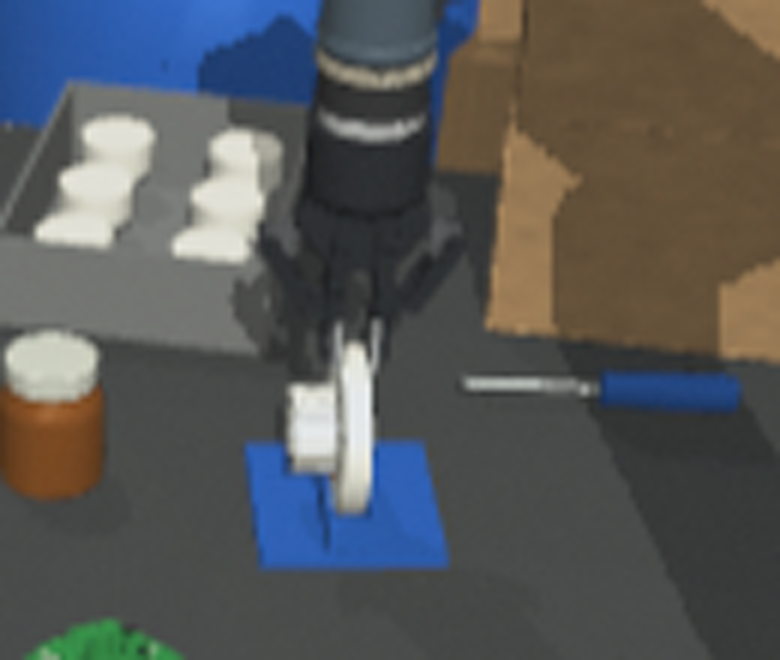

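play_rows(delta_pos=[[0, -2, 0], [0, -5, 0], [0, -9, 0], [0, -13, 0], [0, -17, 0], [0, -17, 0], [0, -17, 0], [0, -17, 0], [0, -17, 0], [0, -17, 0]], delta_rot=[[0, 0, 0], [0, 0, 0], [0, 0, 0], [0, 0, 0], [7, 0, 0], [14, 0, 0], [21, 0, 0], [28, 0, 0], [30, 0, 0], [30, 0, 0]], gripper=[0, 0, 0, 0, 0, 0, 0, 0, 0, 0])

```text
time_s: 12.53
ee_pos: [0.4971, -0.3469, 0.2953]
ee_rot: [0.681, -0.393, 0.312, -0.533]
force: [-0.4, -0.4, -2.4]
width: 0.181
```

```bash
python3 - <<'E'
from h import *
s=read_state();print(s["time_s"],s["ee_pos"].round(4),s["joint_positions"].round(4),s["force"].round(2),s["width"])
R=Ro.from_quat(s["ee_rot"],scalar_first=True).as_matrix();print(R.round(3))
p,d=camera("side");crop(p,260,420,60,200,5,"pics/a3s.png")
# solve T: wrist from fk with H unknown; fk wrist rho = a+.395 sin j2+..., z=H+...
j=s["joint_positions"];q=j[1]-j[2]
rho=.0009+.3951*np.sin(j[1])+.5022*np.cos(q)+.0326*np.sin(q)
zz=-.1997+.3951*np.cos(j[1])-.5022*np.sin(q)+.0326*np.cos(q)
# lateral offset .067 at left of plane
c,sn=np.cos(j[0]),np.sin(j[0])
w=np.array([c*rho-sn*.067,sn*rho+c*.067,zz])  # = wrist - T*zhat
d=s["ee_pos"]-w  # = T*y + T*zhat
print(d, R[:,1]+[0,0,1], d/(R[:,1]+[0,0,1]))
E
```

```text
12.5333 [ 0.4971 -0.3469  0.2953] [-0.9506 -0.0177  0.0344  1.4182  0.482   0.4328] [-0.37 -0.43 -2.44] 0.18117696930485805
[[ 0.237  0.482  0.844]
 [-0.971  0.123  0.203]
 [-0.006 -0.868  0.497]]
[0.15557978 0.01592734 0.04132402] [0.48185438 0.12292375 0.13241363] [0.32287716 0.12957088 0.31208279]
```

View pics/a3s.png

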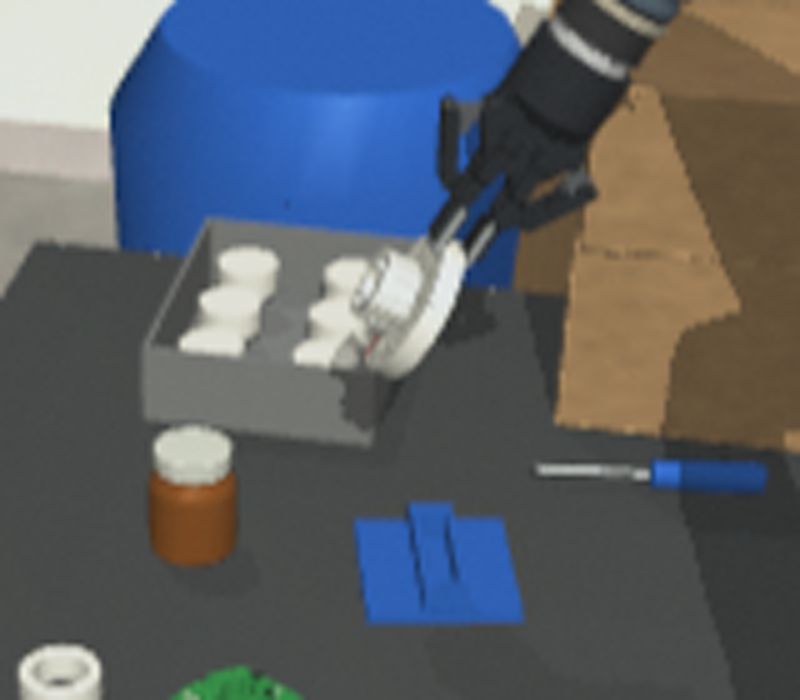

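```bash
cat >> h.py <<'E'
def flat(az,roll=0):
    t=np.radians(az);y=np.array([np.cos(t),np.sin(t),0]);z=np.array([0,0,1.]);x=np.cross(y,z)
    return Ro.from_matrix(np.stack([x,y,z],1))
E
python3 - <<'E'
from h import *
delta((.51,-.12,.28),flat(20))
delta((.587,.061,.19),flat(20))
E
```

```text
from [ 0.4982 -0.3471  0.2967] cm [-21.77   4.79   4.81] deg [60.1  -3.46  5.51]
from [ 0.4982 -0.3471  0.2967] cm [-37.47  18.51  10.54] deg [60.1  -3.46  5.51]
```

play_rows(delta_pos=[[-2, 0.5, 0.5], [-4, 1, 1], [-6, 1.5, 1.5], [-8, 2, 2], [-10, 2.3, 2.3], [-12, 2.8, 2.8], [-14, 3.2, 3.2], [-16, 3.6, 3.6], [-18, 4, 4], [-20, 4.4, 4.4], [-21.8, 4.8, 4.8], [-21.8, 4.8, 4.8], [-21.8, 4.8, 4.8]], delta_rot=[[6, -0.3, 0.5], [12, -0.7, 1.1], [18, -1, 1.6], [24, -1.4, 2.2], [30, -1.7, 2.7], [36, -2, 3.3], [42, -2.4, 3.8], [48, -2.8, 4.4], [54, -3.1, 5], [60.1, -3.5, 5.5], [60.1, -3.5, 5.5], [60.1, -3.5, 5.5], [60.1, -3.5, 5.5]], gripper=[0, 0, 0, 0, 0, 0, 0, 0, 0, 0, 0, 0, 0])

```text
time_s: 13.67
ee_pos: [0.5181, -0.1443, 0.2788]
ee_rot: [0.814, -0.019, 0.015, -0.58]
force: [0.8, -1.3, -2.4]
width: 0.181
```

```bash
python3 - <<'E'
from h import *
s=read_state();print(s["time_s"],s["ee_pos"].round(4),s["joint_positions"].round(4),s["force"].round(2),s["width"])
R=Ro.from_quat(s["ee_rot"],scalar_first=True).as_matrix();print(R.round(3))
delta((.587,.061,.19),flat(20))
p,d=camera("side");cv2.imwrite("pics/a4s.png",p[:,:,::-1])
p,d=camera("top");cv2.imwrite("pics/a4t.png",p[:,:,::-1])
E
```

```text
13.6667 [ 0.5181 -0.1443  0.2788] [-0.9808 -0.6383 -1.1385 -0.3099  1.3099  1.3889] [ 0.85 -1.26 -2.42] 0.18149214926053342
[[ 0.327  0.944  0.047]
 [-0.945  0.327  0.014]
 [-0.002 -0.049  0.999]]
from [ 0.5181 -0.1443  0.2788] cm [-17.13  13.65  -8.26] deg [ 2.8  -0.14  0.89]
```

View pics/a4s.png

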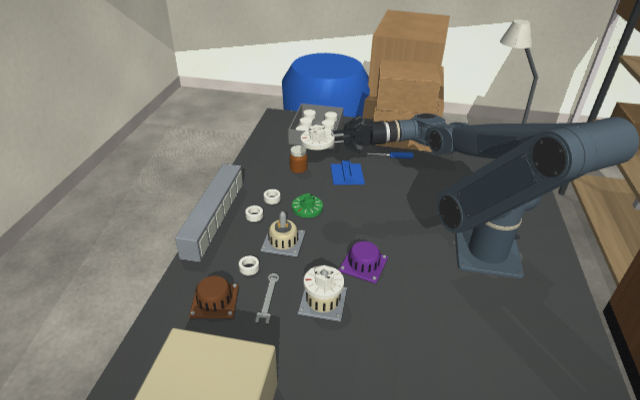

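View pics/a4t.png

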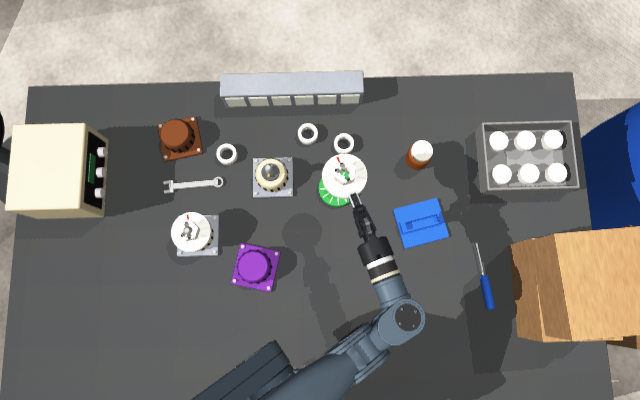

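```bash
cat > fk.py <<'E'
import numpy as np
from scipy.optimize import least_squares
D=[([1.1882,.0487,.0975,1.622,0],[.1321,.5075,.2521]),([-.3714,-.1408,-.2882,1.4252,0],[.4402,-.1002,.1499]),([-.3701,-.0853,-.4423,1.2074,0],[.4433,-.1004,.0491]),([.4429,.1546,.1094,1.5255,0],[.4811,.3024,.2006]),([.1469,.0907,.176,1.6568,-.0035],[.5196,.1435,.2692]),
([-.7142,.2632,.235,1.5442,0],[.5008,-.3455,.2004]),([-.9506,-.0177,.0344,1.4182,.482],[.4971,-.3469,.2953]),([-.9808,-.6383,-1.1385,-.3099,1.3099],[.5181,-.1443,.2788])]
def fk(p,j):
    H,L1,C,B,a,b,off,a0=p
    q=j[1]-j[2];phi=q+j[3]
    rho=a0+L1*np.sin(j[1])+C*np.cos(q)+B*np.sin(q);z=H+L1*np.cos(j[1])-C*np.sin(q)+B*np.cos(q)
    u=np.array([np.cos(phi),0,-np.sin(phi)]);l=np.array([0,1.,0])
    P=np.array([rho,off,z])+a*u+b*(np.cos(j[4])*u+np.sin(j[4])*l)
    c,s=np.cos(j[0]),np.sin(j[0])
    y=np.cos(j[4])*u+np.sin(j[4])*l
    M=np.array([[c,-s,0],[s,c,0],[0,0,1]])
    return M@P,M@y
P0=[.12,.395,.502,.033,.1,.22,.067,0]
f=least_squares(lambda p:np.concatenate([fk(p,j)[0]-x for j,x in D]),P0)
P=f.x
if __name__=="__main__":
    print(P.round(4),(f.fun.reshape(-1,3)*1000).round(1))
    lo=np.array([-2.91,-.99,-1.21,-2.12,-1.49]);hi=np.array([2.91,1.94,1.42,2.29,1.47])
    c=np.array([.65,.084])
    for az in(-40,-30,-20,-12,0,10,20,30,40):
      for tilt in(0,):
        t=np.radians(az);y=np.array([np.cos(t),np.sin(t),0])
        for z in(.17,.105):
            X=np.array([c[0]-.067*y[0],c[1]-.067*y[1],z])
            best=min((least_squares(lambda j:np.r_[(fk(P,j)[0]-X)*10,(fk(P,j)[1]-y)],j0,bounds=(lo,hi)) for j0 in([-.3,-.3,-.9,-.5,.5],[0,-.3,-.9,-.5,-.3],[.3,-.3,-.9,-.5,-.6],[-.9,-.6,-1.1,-.3,1.2])),key=lambda r:r.cost)
            print(az,z,best.x.round(2),"err mm",(np.linalg.norm(fk(P,best.x)[0]-X)*1000).round(1),np.linalg.norm(best.fun[3:]).round(3))
E
python3 fk.py
```

```text
[2.245e-01 3.883e-01 5.037e-01 2.270e-02 1.142e-01 2.934e-01 6.680e-02
 2.000e-04] [[ 0.1 -0.  -0. ]
 [ 0.2  0.4  0. ]
 [ 0.   0.1  0. ]
 [ 0.1 -0.2 -0. ]
 [ 0.  -0.1  0. ]
 [-0.1 -0.1 -0. ]
 [-0.1 -0.1  0.1]
 [ 0.   0.  -0. ]]
-40 0.17 [ 0.56  0.27 -0.79 -1.06 -1.26] err mm 0.0 0.0
-40 0.105 [ 0.56  0.47 -0.75 -1.22 -1.26] err mm 0.0 0.0
-30 0.17 [ 0.51  0.15 -0.94 -1.1  -1.03] err mm 0.0 0.0
-30 0.105 [ 0.51  0.39 -0.9  -1.29 -1.03] err mm 0.0 0.0
-20 0.17 [ 0.41  0.03 -1.09 -1.12 -0.76] err mm 0.0 0.0
-20 0.105 [ 0.41  0.33 -1.03 -1.36 -0.76] err mm 0.0 0.0
-12 0.17 [ 0.29 -0.07 -1.18 -1.11 -0.5 ] err mm 0.0 0.0
-12 0.105 [ 0.29  0.28 -1.12 -1.4  -0.5 ] err mm 0.0 0.0
0 0.17 [ 0.1   0.11 -1.21 -1.42 -0.15] err mm 4.5 0.106
0 0.105 [ 0.06  0.24 -1.2  -1.44 -0.06] err mm 0.0 0.0
10 0.17 [-0.17  0.18 -1.21 -1.53  0.36] err mm 5.0 0.128
10 0.105 [-0.16  0.25 -1.21 -1.47  0.33] err mm 0.3 0.006
20 0.17 [-0.36 -0.01 -1.21 -1.25  0.74] err mm 2.3 0.052
20 0.105 [-0.34  0.25 -1.17 -1.43  0.69] err mm 0.0 0.0
30 0.17 [-0.47 -0.03 -1.14 -1.12  0.99] err mm 0.0 0.0
30 0.105 [-0.47  0.3  -1.08 -1.38  0.99] err mm 0.0 0.0
40 0.17 [-0.54  0.1  -1.01 -1.11  1.24] err mm 0.0 0.0
40 0.105 [-0.54  0.36 -0.96 -1.32  1.24] err mm 0.0 0.0
```

```bash
python3 - <<'E'
from h import *
from fk import *
lo=np.array([-2.91,-.99,-1.21,-2.12,-1.49]);hi=np.array([2.91,1.94,1.42,2.29,1.47])
s=read_state();az=34;t=np.radians(az)
c=np.array([.65,.084]);X1=np.array([c[0]-.067*np.cos(t),c[1]-.067*np.sin(t),.18]);X0=s["ee_pos"]
print(X1);j=np.array(s["joint_positions"][:5])
for k in np.linspace(0,1,6):
    a=np.radians(19*(1-k)+az*k);y=np.array([np.cos(a),np.sin(a),0]);X=X0+(X1-X0)*k
    r=least_squares(lambda j:np.r_[(fk(P,j)[0]-X)*10,(fk(P,j)[1]-y)],np.clip(j,lo+.01,hi-.01),bounds=(lo,hi));j=r.x
    print(k,j.round(2),(np.linalg.norm(fk(P,j)[0]-X)*1000).round(1))
delta(X1,flat(az))
E
```

```text
[0.59445448 0.04653408 0.18      ]
0.0 [-0.98 -0.55 -1.18 -0.64  1.31] 0.0
0.2 [-0.89 -0.48 -1.19 -0.72  1.27] 0.0
0.4 [-0.79 -0.38 -1.19 -0.81  1.23] 0.0
0.6000000000000001 [-0.69 -0.27 -1.17 -0.9   1.18] 0.0
0.8 [-0.6  -0.15 -1.14 -0.99  1.14] 0.0
1.0 [-0.5  -0.02 -1.1  -1.08  1.1 ] 0.0
from [ 0.5174 -0.1425  0.275 ] cm [-15.24  13.98  -8.89] deg [ 2.87 -0.71 14.72]
```

play_rows(delta_pos=[[-2, 2, -0.5], [-4, 4, -1], [-6, 6, -2], [-8, 8, -3], [-10, 10, -4.5], [-12, 12, -6], [-14, 13.5, -7.5], [-15.2, 14, -8.9], [-15.2, 14, -8.9], [-15.2, 14, -8.9], [-15.2, 14, -8.9], [-15.2, 14, -8.9]], delta_rot=[[0.4, -0.1, 1.8], [0.7, -0.2, 3.7], [1, -0.3, 5.5], [1.4, -0.4, 7.3], [1.8, -0.5, 9.2], [2.2, -0.6, 11], [2.5, -0.6, 12.9], [2.9, -0.7, 14.7], [2.9, -0.7, 14.7], [2.9, -0.7, 14.7], [2.9, -0.7, 14.7], [2.9, -0.7, 14.7]], gripper=[0, 0, 0, 0, 0, 0, 0, 0, 0, 0, 0, 0])

```text
time_s: 14.77
ee_pos: [0.5961, 0.0447, 0.1823]
ee_rot: [0.882, 0.0, -0.002, -0.47]
force: [0.1, -0.4, -2.0]
width: 0.181
```

```bash
python3 - <<'E'
from h import *
s=read_state();print(s["time_s"],s["ee_pos"].round(4),s["joint_positions"].round(4),s["force"].round(2),s["width"])
R=Ro.from_quat(s["ee_rot"],scalar_first=True).as_matrix();print(R.round(3))
p,d=camera("side");crop(p,230,360,150,260,6,"pics/a5s.png");np.savez("side5.npz",p=p,d=d)
p,d=camera("top");crop(p,220,340,110,220,6,"pics/a5t.png");np.savez("top5.npz",p=p,d=d)
E
```

```text
14.7667 [0.5961 0.0447 0.1823] [-0.5058 -0.0236 -1.0957 -1.0768  1.0972  1.5711] [ 0.06 -0.41 -1.96] 0.1810232025713308
[[ 0.557  0.83  -0.004]
 [-0.83   0.558  0.002]
 [ 0.004  0.002  1.   ]]
```

View pics/a5s.png

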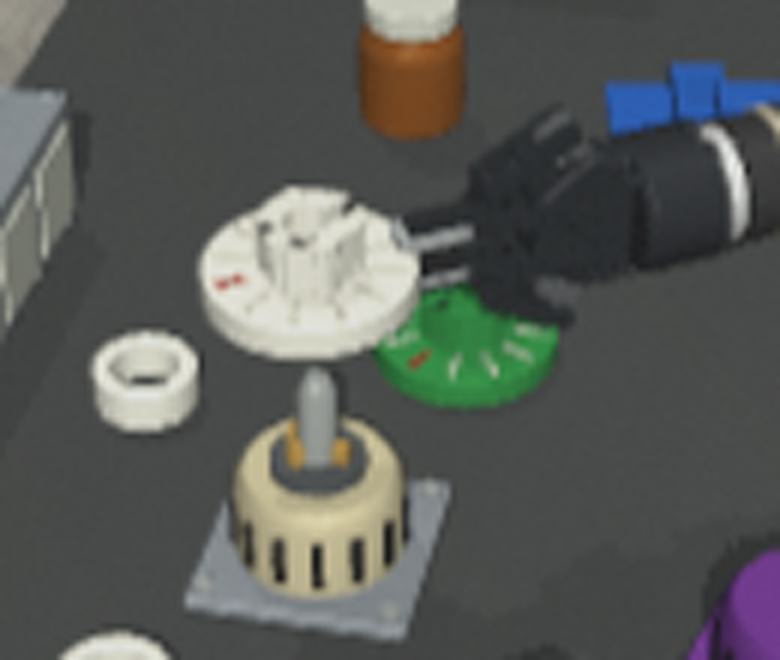

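View pics/a5t.png

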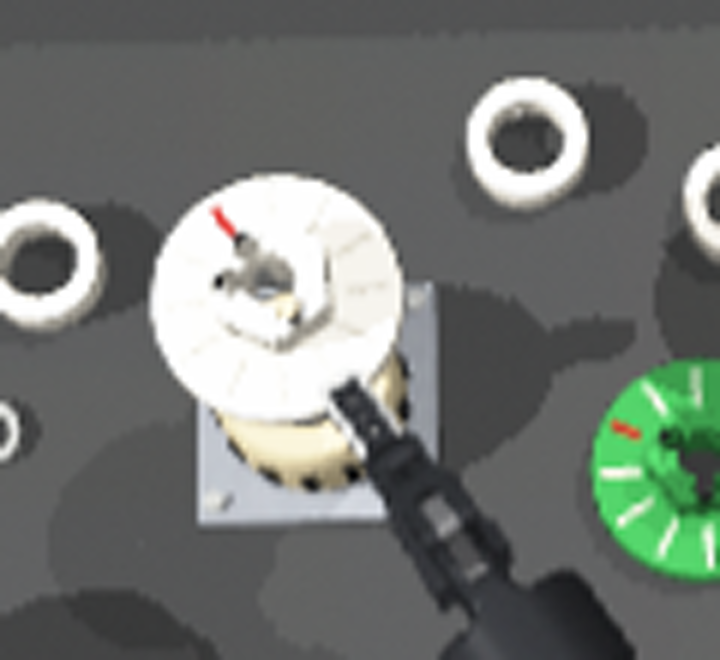

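```bash
python3 - <<'E'
from h import *
from scipy.optimize import least_squares
th=np.linspace(0,2*np.pi,720)
def ext(n,c):
    P=np.concatenate([np.c_[c[0]+.055*np.cos(th),c[1]+.055*np.sin(th),np.full(720,z)] for z in(c[2],c[2]+.018)])
    return proj(n,P)
m=lambda o,v:o+v/6-.4
def res(c):
    s=ext("side",c);t=ext("top",c)
    return np.array([s[:,0].min()-m(230,199),s[:,0].max()-m(230,421),s[:,1].max()-m(150,358),t[:,0].min()-m(220,150),t[:,0].max()-m(220,404),t[:,1].min()-m(110,173),t[:,1].max()-m(110,423)])
r=least_squares(res,[.65,.084,.17],diff_step=1e-4);print(r.x.round(4),np.round(r.fun,2))
for k in([0,1,2],[3,4,5,6]):
    q=least_squares(lambda c:res([c[0],c[1],r.x[2]])[k],[.65,.084],diff_step=1e-4);print(k,q.x.round(4),q.fun.round(2))
    ct=q.x
w=onplane("top",m(220,225),m(110,222),r.x[2]+.018);print(w,np.degrees(np.arctan2(w[1]-ct[1],w[0]-ct[0])))
a=onplane("top",m(220,243),m(110,243),r.x[2]+.046);b=onplane("top",m(220,292),m(110,317),r.x[2]+.046);print(np.degrees(np.arctan2(a[1]-b[1],a[0]-b[0])),(a+b)/2)
print(read_state()["ee_pos"])
E
```

```text
[0.6529 0.0803 0.1729] [-0.27 -0.61 -0.26 -0.1   0.16  0.13  0.67]
[0, 1, 2] [0.6513 0.0813] [ 0.16 -0.16  0.02]
[3, 4, 5, 6] [0.654  0.0804] [-0.13  0.13 -0.27  0.26]
[0.6864261  0.10238905 0.19086089] 34.09371945348302
32.06147961187167 [0.65135469 0.0802176  0.21886089]
[0.59560451 0.04489158 0.1824204 ]
```

play_rows(delta_pos=[[-0.4, -0.05, 0], [-0.4, -0.05, 0], [-0.4, -0.05, -1], [-0.4, -0.05, -2], [-0.4, -0.05, -3], [-0.4, -0.05, -4], [-0.4, -0.05, -5], [-0.4, -0.05, -5.5], [-0.4, -0.05, -5.5]], delta_rot=[[0, 0, 0], [0, 0, 0], [0, 0, 0], [0, 0, 0], [0, 0, 0], [0, 0, 0], [0, 0, 0], [0, 0, 0], [0, 0, 0]], gripper=[0, 0, 0, 0, 0, 0, 0, 0, 0])

```text
time_s: 15.62
ee_pos: [0.5929, 0.0478, 0.1263]
ee_rot: [0.882, 0.0, -0.001, -0.47]
force: [-0.3, 0.4, -2.7]
width: 0.183
```

```bash
python3 - <<'E'
from h import *
s=read_state();print(s["time_s"],s["ee_pos"].round(4),s["joint_positions"].round(4),s["force"].round(2),s["torque"].round(2))
p,d=camera("side");crop(p,230,360,150,260,6,"pics/a6s.png")
p,d=camera("top");crop(p,220,340,110,220,6,"pics/a6t.png")
E
```

```text
15.6167 [0.5929 0.0478 0.1263] [-0.5026  0.2231 -1.0663 -1.2924  1.0938  1.5714] [-0.34  0.45 -2.7 ] [-0.97  1.37  0.  ]
```

View pics/a6s.png

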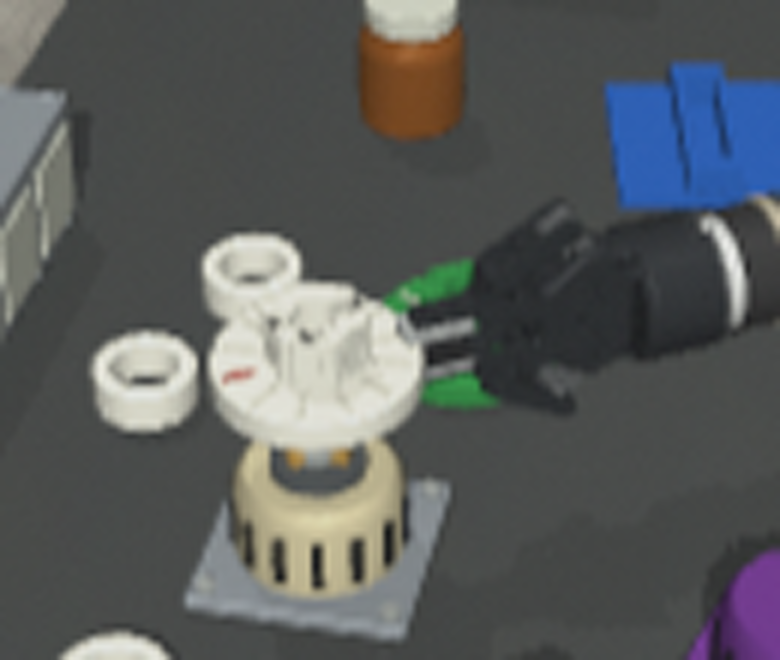

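View pics/a6t.png

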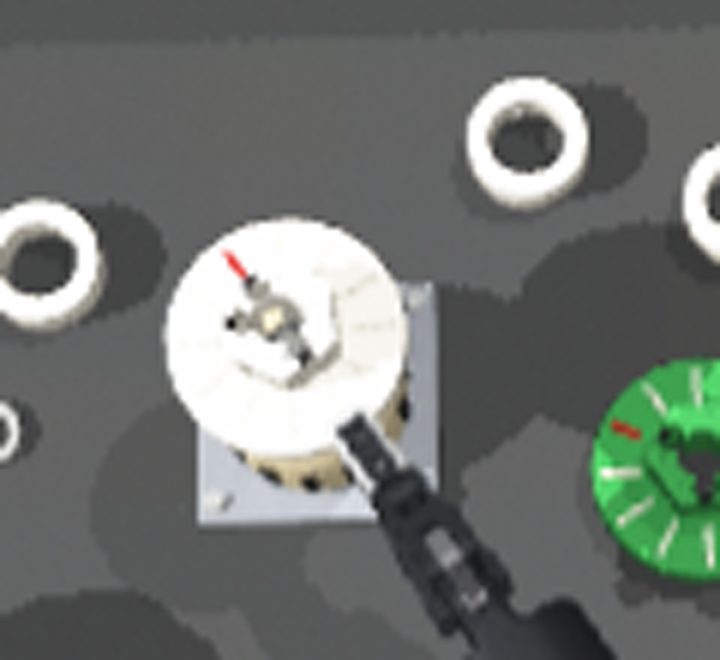

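play_rows(delta_pos=[[0, 0, -0.5], [0, 0, -1], [0, 0, -1.5], [0, 0, -2], [0, 0, -2], [0, 0, -2]], delta_rot=[[0, 0, 0], [0, 0, 0], [0, 0, 0], [0, 0, 0], [0, 0, 0], [0, 0, 0]], gripper=[0, 0, 0, 0, 0, 0])

```text
time_s: 16.22
ee_pos: [0.5932, 0.0477, 0.107]
ee_rot: [0.882, 0.0, -0.002, -0.47]
force: [0.1, 0.5, -3.1]
width: 0.188
```

```bash
python3 - <<'E'
from h import *
s=read_state();print(s["time_s"],s["ee_pos"].round(4),s["joint_positions"].round(4),s["force"].round(2),s["torque"].round(2),s["width"])
E
```

```text
16.2167 [0.5932 0.0477 0.107 ] [-0.5023  0.3153 -1.0446 -1.3644  1.0937  1.5714] [ 0.11  0.47 -3.11] [-0.88  1.38 -0.02] 0.18751261367872302
```

play_rows(delta_pos=[[0, 0, 0], [0, 0, 0], [0, 0, 0], [0, 0, 0], [0, -0.5, 0], [0, -1, 0], [0, -1.5, 0], [0, -2, 0], [0, -2.5, 0], [0, -3, 0], [0, -4, 0], [0, -5, 0], [0, -6, 0], [0, -6, 0]], delta_rot=[[0, 0, 0], [0, 0, 0], [0, 0, 0], [0, 0, 0], [0, 0, 0], [0, 0, 0], [0, 0, 0], [0, 0, 0], [0, 0, 0], [0, 0, 0], [0, 0, 0], [0, 0, 0], [0, 0, 0], [0, 0, 0]], gripper=[0.3, 0.3, 0.3, 0.3, 0.3, 0.3, 0.3, 0.3, 0.3, 0.3, 0.3, 0.3, 0.3, 0.3])

```text
time_s: 17.38
ee_pos: [0.5426, 0.0134, 0.1067]
ee_rot: [0.882, 0.0, -0.002, -0.471]
force: [-0.1, 0.1, -0.4]
width: 0.298
```

```bash
python3 - <<'E'
from h import *
s=read_state();print(s["time_s"],s["ee_pos"].round(4),s["joint_positions"].round(4),s["force"].round(2),s["torque"].round(2),s["width"])
p,d=camera("side");crop(p,230,360,150,260,6,"pics/a7s.png")
p,d=camera("top");crop(p,220,340,110,220,6,"pics/a7t.png")
E
```

```text
17.3833 [0.5426 0.0134 0.1067] [-0.6659  0.2761 -1.125  -1.4072  1.2555  1.5737] [-0.06  0.12 -0.42] [-0.61  0.83  0.01] 0.2980485048760607
```

View pics/a7s.png

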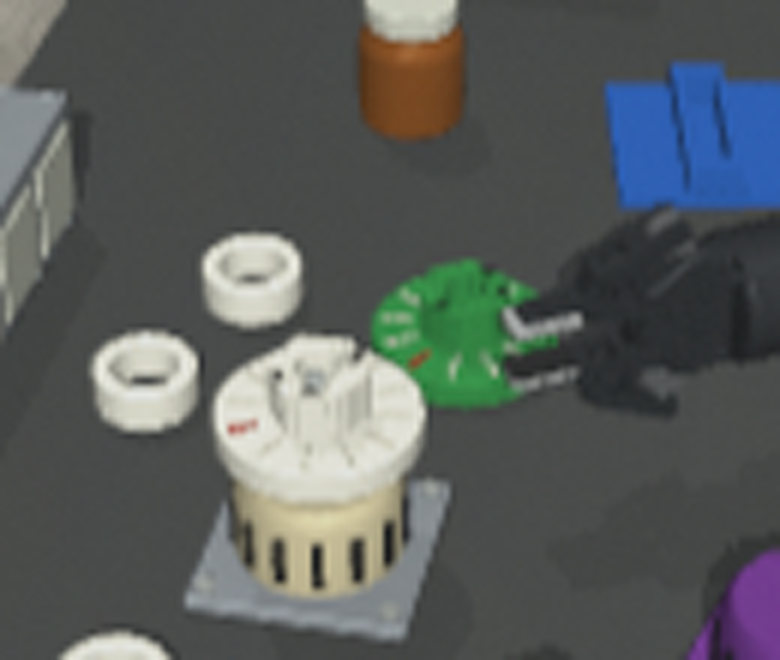

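View pics/a7t.png

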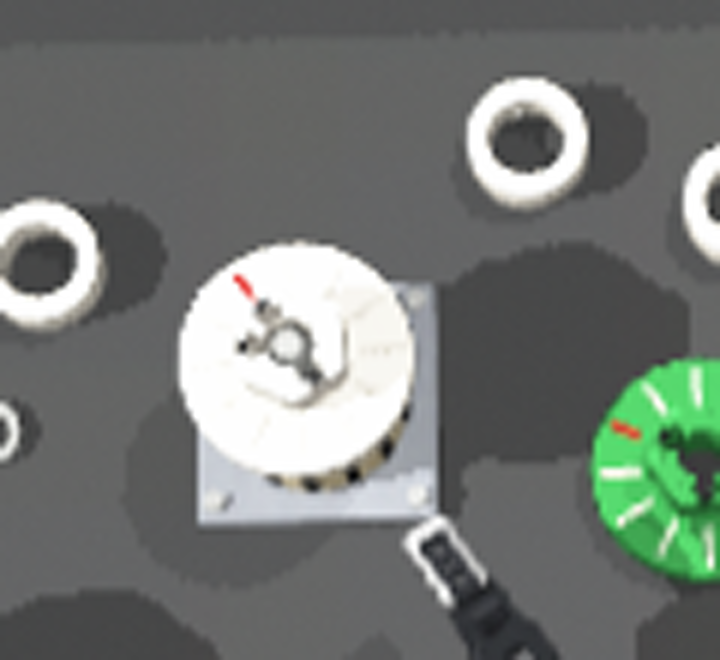

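```bash
python3 - <<'E'
from h import *
m=lambda o,v:o+v/6-.4
q=[onplane("top",m(220,a),m(110,b),.128) for a,b in((267,308),(243,347),(317,376),(290,343))]
ax=q[0]-q[2];print("0-180 axis",np.degrees(np.arctan2(ax[1],ax[0])),(q[0]+q[2])/2)
w=onplane("top",m(220,244),m(110,287),.1)
for c in((.6515,.083),(.650,.084)):print(np.degrees(np.arctan2(w[1]-c[1],w[0]-c[0])))
delta((.56,.02,.25),down(33))
E
```

```text
0-180 axis 34.82818359230059 [0.64848849 0.08079741 0.128     ]
36.538409871263795
34.1189749855688
from [0.5434 0.0137 0.1069] cm [ 0.45  1.76 14.3 ] deg [-90.12   0.79  -0.47]
```

play_rows(delta_pos=[[0.5, 0, 1.5], [0.5, 0, 3], [0.5, 0, 4.5], [0.5, 0, 6], [0.5, 0.5, 7.5], [0.5, 1, 9], [0.5, 1, 10], [0.5, 1.5, 11], [0.5, 1.7, 12], [0.5, 1.7, 13], [0.5, 1.7, 14.3], [0.5, 1.7, 14.3], [0.5, 1.7, 14.3], [0.5, 1.7, 14.3], [0.5, 1.7, 14.3], [0.5, 1.7, 14.3]], delta_rot=[[-7, 0, 0], [-14, 0, 0], [-21, 0, 0], [-28, 0, 0], [-35, 0, 0], [-42, 0, 0], [-49, 0, 0], [-56, 0, 0], [-63, 0, 0], [-70, 0, 0], [-77, 0, 0], [-84, 0, 0], [-90, 0, 0], [-90, 0, 0], [-90, 0, 0], [-90, 0, 0]], gripper=[0.3, 0.3, 0.3, 0.3, 0.3, 0.3, 0.6, 0.6, 0.6, 1, 1, 1, 1, 1, 1, 1])

```text
time_s: 18.82
ee_pos: [0.56, 0.0192, 0.2519]
ee_rot: [0.749, -0.461, 0.244, -0.408]
force: [0.1, 0.1, -0.7]
width: 0.998
```

```bash
python3 - <<'E'
from h import *
s=read_state();print(s["time_s"],s["ee_pos"].round(4),s["joint_positions"].round(4),s["force"].round(2),s["width"])
delta((.650,.084,.20),down(34.5))
E
```

```text
18.8167 [0.56   0.0192 0.2519] [-0.2643 -0.2517 -0.2563  1.2317  0.3406  0.7821] [ 0.13  0.08 -0.7 ] 0.9984581472536808
from [0.56   0.0192 0.2519] cm [-0.54  9.66  7.5 ] deg [-27.07  -1.11   0.89]
```

play_rows(delta_pos=[[0, 0, 0], [0, 0, 0], [-0.2, 2, 2], [-0.3, 4, 4], [-0.5, 6, 5], [-0.5, 8, 7], [-0.5, 9.7, 7.5], [-0.5, 9.7, 7.5], [-0.5, 9.7, 7.5], [-0.5, 9.7, 7.5]], delta_rot=[[-7, 0, 0], [-14, 0, 0], [-21, -1, 0.6], [-27, -1.1, 0.9], [-27, -1.1, 0.9], [-27, -1.1, 0.9], [-27, -1.1, 0.9], [-27, -1.1, 0.9], [-27, -1.1, 0.9], [-27, -1.1, 0.9]], gripper=[1, 1, 1, 1, 1, 1, 1, 1, 1, 1])

```text
time_s: 19.65
ee_pos: [0.65, 0.0836, 0.2003]
ee_rot: [0.626, -0.626, 0.329, -0.329]
force: [0.5, 0.7, 1.2]
width: 0.999
```

```bash
python3 - <<'E'
from h import *
s=read_state();print(s["time_s"],s["ee_pos"].round(4),s["joint_positions"].round(4),s["force"].round(2),s["width"])
delta((.650,.084,.134),down(34.5))
p,d=camera("side");crop(p,230,360,150,260,6,"pics/a8s.png")
E
```

```text
19.65 [0.65   0.0836 0.2003] [2.5500e-02 3.9000e-01 3.9290e-01 1.5726e+00 3.0000e-04 9.9400e-01] [0.52 0.72 1.23] 0.9991073895854383
from [0.65   0.0836 0.2003] cm [-0.04  6.63  0.02] deg [-0.06  0.01  0.02]
```

View pics/a8s.png

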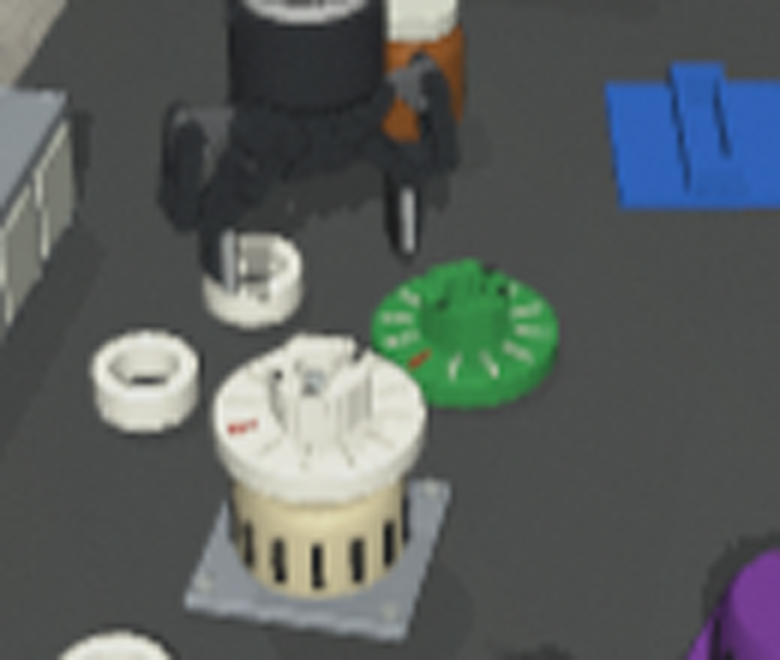

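play_rows(delta_pos=[[0, 3, 0], [0, 5.5, 0], [0, 6.6, 0], [0, 6.6, 0], [0, 6.6, 0], [0, 6.6, 0], [0, 6.6, 0], [0, 6.6, 0], [0, 6.6, 0], [0, 6.6, 0], [0, 6.6, 0], [0, 6.6, 0], [0, 6.6, 0]], delta_rot=[[0, 0, 0], [0, 0, 0], [0, 0, 0], [0, 0, 0], [0, 0, 0], [0, 0, 0], [0, 0, 0], [0, 0, 0], [0, 0, 0], [0, 0, 0], [0, 0, 0], [0, 0, 0], [0, 0, 0]], gripper=[1, 1, 1, 1, 0, 0, 0, 0, 0, 0, 0, 0, 0], squeeze=45)

```text
time_s: 20.78
ee_pos: [0.6516, 0.0833, 0.1382]
ee_rot: [0.627, -0.625, 0.327, -0.332]
force: [-1.1, 0.2, 5.9]
width: 0.546
```

```bash
python3 - <<'E'
from h import *
s=read_state();print(s["time_s"],s["ee_pos"].round(4),s["joint_positions"].round(4),s["force"].round(2),s["torque"].round(2),s["width"])
delta((.650,.084,.134),down(-10))
E
```

```text
20.7833 [0.6516 0.0833 0.1382] [0.025  0.3902 0.2698 1.4435 0.     0.9941] [-1.08  0.21  5.93] [-0.09  0.27  0.04] 0.5455466236474195
from [0.6516 0.0833 0.1382] cm [-0.15  0.41 -0.09] deg [-0.4  44.48  0.07]
```

play_rows(delta_pos=[[-0.1, 0.2, -0.05], [-0.1, 0.3, -0.05], [-0.1, 0.4, -0.05], [-0.1, 0.5, -0.05], [-0.1, 0.6, -0.05], [-0.1, 0.7, -0.05], [-0.1, 0.8, -0.05], [-0.1, 0.8, -0.05]], delta_rot=[[-0.3, 6, 0], [-0.4, 12, 0], [-0.4, 18, 0], [-0.4, 24, 0], [-0.4, 30, 0], [-0.4, 35, 0], [-0.4, 38, 0], [-0.4, 38, 0]], gripper=[0, 0, 0, 0, 0, 0, 0, 0])

```text
time_s: 21.45
ee_pos: [0.651, 0.0827, 0.1329]
ee_rot: [-0.483, 0.484, -0.514, 0.517]
force: [-3.2, -3.0, 8.1]
width: 0.547
```

```bash
python3 - <<'E'
from h import *
s=read_state();print(s["time_s"],s["ee_pos"].round(4),s["force"].round(2),s["torque"].round(2),s["width"])
p,d=camera("side");crop(p,230,360,150,260,6,"pics/a9s.png")
E
```

```text
21.45 [0.651  0.0827 0.1329] [-3.2  -3.02  8.05] [-0.64  0.75 -0.13] 0.5471364065627307
```

View pics/a9s.png

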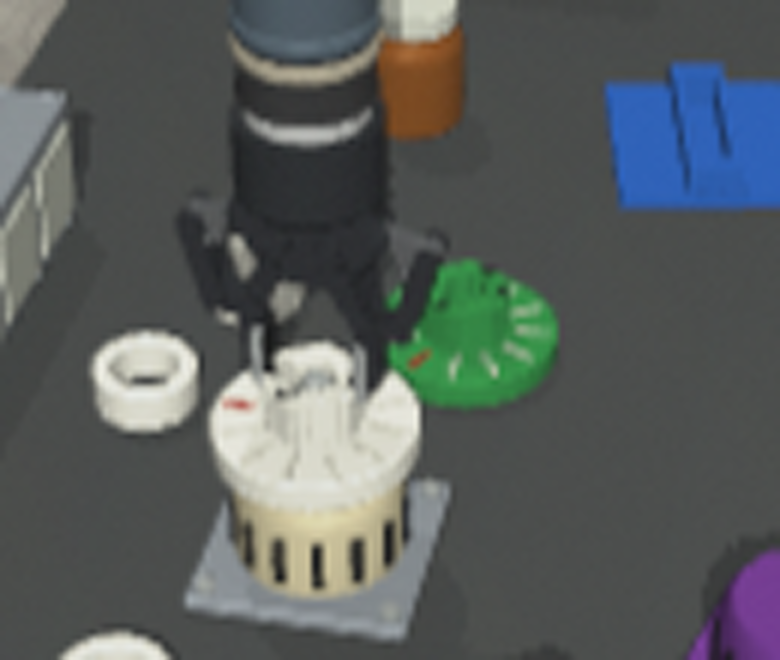

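play_rows(delta_pos=[[0, 0.4, 0.05], [0, 0.5, 0.05], [0, 0.5, 0.05], [0, 0.5, 0.05], [0, 0.5, 0.05], [0, 0.5, 0.05]], delta_rot=[[0, 2, 0], [0, 4, 0], [0, 6, 0], [0, 8, 0], [0, 9, 0], [0, 9, 0]], gripper=[0, 0, 0, 0, 0, 0])

```text
time_s: 22.0
ee_pos: [0.6504, 0.0824, 0.1269]
ee_rot: [-0.441, 0.444, -0.55, 0.553]
force: [-4.6, -0.8, -0.3]
width: 0.547
```

```bash
python3 - <<'E'
from h import *
s=read_state();print(s["time_s"],s["ee_pos"].round(4),s["force"].round(2),s["torque"].round(2),s["width"])
R=Ro.from_quat(s["ee_rot"],scalar_first=True).as_matrix();print(np.degrees(np.arctan2(R[1,2],R[0,2])))
E
```

```text
22.0 [0.6504 0.0824 0.1269] [-4.56 -0.76 -0.31] [-0.28  0.76  0.06] 0.5472446503882571
-12.522967938199091
```

play_rows(delta_pos=[[0, 0.3, 0], [0, 0.5, 0], [0, 0.7, 0], [0, 0.9, 0], [0, 1.1, 0], [0, 1.1, 0], [0, 1.1, 0]], delta_rot=[[0, 0, 0], [0, 0, 0], [0, 0, 0], [0, 0, 0], [0, 0, 0], [0, 0, 0], [0, 0, 0]], gripper=[0, 0, 0, 0, 0, 0, 0])

```text
time_s: 22.58
ee_pos: [0.6502, 0.0824, 0.1264]
ee_rot: [-0.443, 0.443, -0.549, 0.554]
force: [-16.7, -1.2, 30.9]
width: 0.546
```

```bash
python3 - <<'E'
from h import *
s=read_state();print(s["time_s"],s["ee_pos"].round(4),s["force"].round(2),s["torque"].round(2),s["width"])
R=Ro.from_quat(s["ee_rot"],scalar_first=True).as_matrix();print(np.degrees(np.arctan2(R[1,2],R[0,2])))
p,d=camera("side");crop(p,230,360,150,260,6,"pics/a10s.png")
E
```

```text
22.5833 [0.6502 0.0824 0.1264] [-16.72  -1.22  30.87] [-0.33  3.53  0.03] 0.5456578019180408
-12.45392951917787
```

View pics/a10s.png

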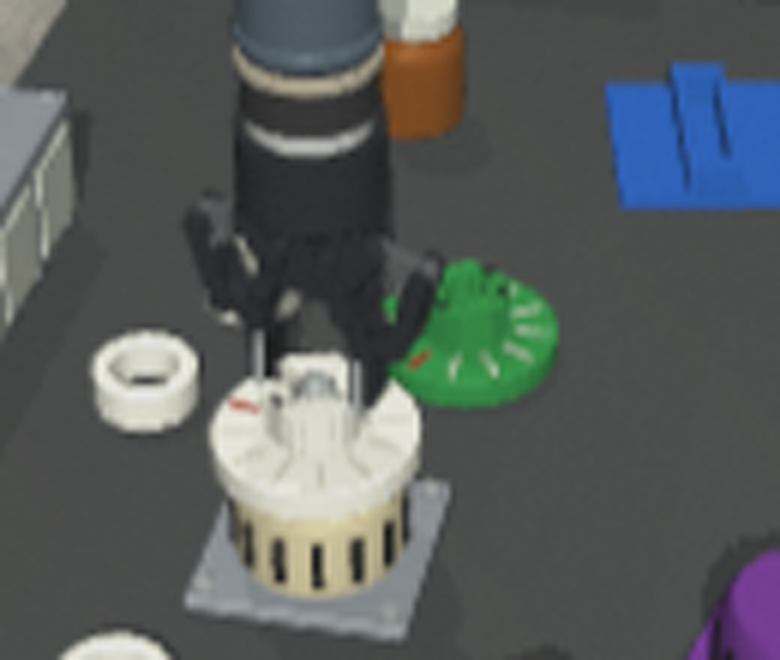

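```bash
python3 - <<'E'
from h import *
th=np.linspace(0,2*np.pi,720)
for c in((.650,.084),(.6486,.0849)):
  for z in(.07,.082):
    P=np.concatenate([np.c_[c[0]+.055*np.cos(th),c[1]+.055*np.sin(th),np.full(720,q)] for q in(z,z+.018)])
    uv=proj("side",P);print(c,z,((uv[:,1].max()+.4-150)*6).round(1))
E
```

```text
(0.65, 0.084) 0.07 519.9
(0.65, 0.084) 0.082 502.2
(0.6486, 0.0849) 0.07 521.4
(0.6486, 0.0849) 0.082 503.7
```

Bottom edge at about 519 px matches home (520), against 502 if it were resting on the keys. I'll relax the press, release and back off.

play_rows(delta_pos=[[0, 0, 0], [0, 0, 0], [0, 0, 0], [0, 0, 0], [0, 0, 0], [0, 0, 0], [0, 0, 0], [0, -3, 0], [0, -7, 0], [0, -11, 0], [0, -13, 0], [-4, -14, -2], [-8, -14, -4], [-12, -14, -6], [-16, -14, -8], [-20, -14, -10], [-20, -14, -10], [-20, -14, -10]], delta_rot=[[0, 0, 0], [0, 0, 0], [0, 0, 0], [0, 0, 0], [0, 0, 0], [0, 0, 0], [0, 0, 0], [0, 0, 0], [0, 0, 0], [0, 0, 0], [0, 0, 0], [0, 0, 0], [0, 0, 0], [0, 0, 0], [0, 0, 0], [0, 0, 0], [0, 0, 0], [0, 0, 0]], gripper=[0, 1, 1, 1, 1, 1, 1, 1, 1, 1, 1, 1, 1, 1, 1, 1, 1, 1])

```text
time_s: 24.13
ee_pos: [0.5933, 0.3045, 0.2643]
ee_rot: [-0.445, 0.444, -0.548, 0.552]
force: [0.2, -0.3, -0.6]
width: 1.006
```

```bash
python3 - <<'E'
from h import *
s=read_state();print(s["time_s"],s["ee_pos"].round(4),s["force"].round(2),s["width"])
for n in("side","top"):
    p,d=camera(n);cv2.imwrite(f"pics/end_{n}.png",p[:,:,::-1])
    P=cloud(n,d).reshape(-1,3)
    for nm,c in dict(L=(.481,.3035),R=(.65,.084)).items():
        r=np.hypot(P[:,0]-c[0],P[:,1]-c[1]);k=(r<.052)&(r>.032)&(P[:,2]>.078)&(P[:,2]<.12)
        k2=(r<.024)&(r>.013)&(P[:,2]>.105)&(P[:,2]<.14)
        print(n,nm,"disc",np.median(P[k,2]),k.sum(),"hub",np.median(P[k2,2]),k2.sum())
    if n=="side": crop(p,230,370,195,325,5,"pics/end_sc.png")
    else: crop(p,150,310,130,270,4,"pics/end_tc.png")
E
```

```text
24.1333 [0.5933 0.3045 0.2643] [ 0.25 -0.35 -0.57] 1.0060717025052648
side L disc 0.0894987216691957 442 hub 0.11646418672628223 128
side R disc 0.08968357431385647 199 hub 0.11693543768410325 53
top L disc 0.08684692745013592 450 hub 0.11423623279700429 111
top R disc 0.08723760271084821 616 hub 0.11417946728171387 147
```

View pics/end_sc.png

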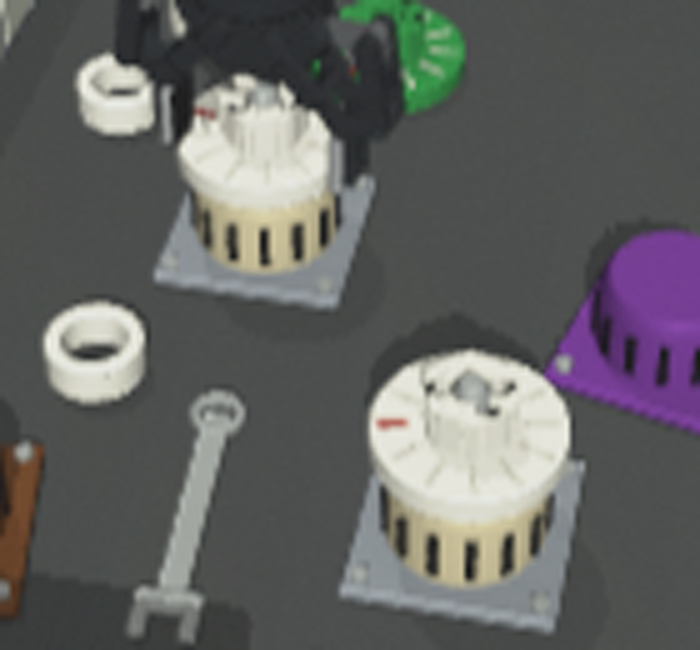

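View pics/end_top.png

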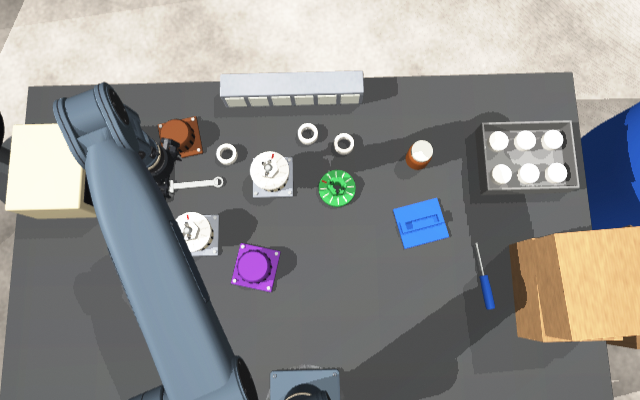

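Disc tops read 87–90 mm (88 mm nominal) and hub tops 114–117 mm (116 mm nominal) on both drives, and the bystanders haven't moved. The arm is clear, so I'm handing in.

```bash
python3 -c "
from bench import *
print(finish_job())"
```

```text
the job is handed in; nothing more can be done
None
```

Both wheels are fitted hub up and fully home, and I handed the job in at about 24 s of the 72 s allowed.

- **wheel_b, left drive:** the camera images showed the left shaft's keys at 0, 120 and 180 degrees. I gripped the wheel by its hub, turned it about 50 degrees, and it went straight over the keys.
- **wheel_a, right drive:** I lifted it from the stand by its rim and tipped it hub up. I set it on the shaft, where it stopped on the keys. Then I gripped it again by the hub from above and turned it about 47 degrees until it dropped.

**Last checks:**
- **Height:** disc tops measured 87–90 mm (88 mm expected when home) and hub tops 114–117 mm (116 mm expected). The two cameras differ by about 3 mm, which is close to their stated accuracy. A wheel stopped on the keys would read 12 mm higher, so both are home.
- **Forces:** the highest force in my readings was about 35 N, while pressing wheel_a home. I only read it between moves.
- **Clearance:** the gripper was open and clear of everything. In the final pictures the rings, tools and jar looked undisturbed, except that the arm hid part of the top view near the wrench, which I could see in the side view.

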